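Gauge the printed spool hubs and pack them

TASK

Check the slots of the spool hubs standing in a row on the build plate: take the feeler blade out of its wooden block and, working along the row from the hub nearest the divided crate, slide it down into each hub's slot until it is fully home, collar on the hub, or jams, without forcing it. Stand every hub that let the blade fully in upright in an empty cell of the crate, one to a cell, put those that jammed in the black scrap bin, and finish with the blade hanging in its block again. Leave the hubs already packed in their cells and everything else that lies about where it is.

Things in the scene. Friction and masses are not known exactly. Their poses are not given: they have to be found in the camera images.
- hub_1: light grey plastic spool hub, 112 mm tall, 110 g: square foot 54 x 54 x 14 mm, upright barrel 44 mm in diameter; in the barrel's top a slot 32 mm long (hub x), 7 mm wide (hub y), mouth chamfered 1.5 mm, 60 mm deep, but in some hubs closed by sagged plastic 24 mm down, out of sight. Origin: centre of the foot's underside, z up. May be absent
- hub_2: as hub_1; may be absent. hub_1 to hub_5 stand in this order in one row along the plate's y, hub_1 nearest the crate (largest y), the places 76 mm apart; absent ones leave gaps
- hub_3: as hub_1; may be absent
- hub_4: as hub_1; may be absent
- hub_5: as hub_1; may be absent
- plate: flat dark printer build plate lying fixed on the table, 150 mm (x) x 370 mm (y) x 3 mm, on which the row of hubs stands. Origin: centre of its underside
- gauge: feeler blade: flat black handle 34 (x) x 16 (y) mm, z = 6 to 58 mm; below it a collar 40 x 24 x 6 mm, then a steel blade 26 wide (x) x 4 thick (y) x 54 mm long, its last 7 mm 22 x 2.4 mm. 120 g. Hangs upright in the block by its collar. Origin: centre of the collar's underside, z up. Home in a good slot the collar lies on the hub; in a bad one the blade stops about 24 mm deep
- blade_tip (a point): centre of the lower end of the feeler blade
- block: fixed wooden block, 70 mm (x) x 90 mm (y) x 64 mm tall, the place of the feeler blade: in its top a slot 35 mm long (x) and 12 mm wide (y), 60 mm deep, mouth chamfered by 2 mm. Origin: centre of its underside; the slot is centred over it
- crate: fixed plywood packing crate, open on top, 250 mm (x) x 170 mm (y) x 65 mm tall, walls and dividers 5 mm, floor 5 mm thick; 3 cells along x by 2 along y, their centres at x = -81.7, 0, +81.7 mm and y = -41, +41 mm from the origin, each about 76 mm square. Origin: centre of its underside
- packed_a: a spool hub like the others, already tested and packed: stands in a cell of the crate; may be absent
- packed_b: as packed_a, in another cell; may be absent
- packed_c: as packed_a, in another cell; may be absent
- scrap_bin: fixed black scrap bin, open on top, 150 x 150 x 60 mm, walls and floor 4 mm. Origin: centre of its underside
- glue_stick: bystander: white glue stick standing upright, 30 mm in diameter, 95 mm tall
- cleaner: bystander: clear bottle of plate cleaner, 58 mm in diameter, 150 mm tall
- screw_jar: bystander: glass jar, 60 mm in diameter, 65 mm tall
- scraper: bystander: spatula lying flat, 190 mm long
- brush: bystander: brush lying flat, 170 mm long
- calipers: bystander: calipers lying flat, 150 mm long

How it is judged:
On the way, in this order (a step that is already met when the one before it is completed fails the run):
1. hub 1 of the row (counted from the crate), if it is there, has been tried: the blade fully home in its slot, or pressed on what jams it (x of blade_tip in the frame of hub_1 between -0.008 and 0.008 m and y of blade_tip in the frame of hub_1 between -0.005 and 0.005 m and z of blade_tip in the frame of hub_1 below 0.092 m and contact force between gauge and hub_1 above 1.5 N), for 0.1 s.
2. hub 2 of the row (counted from the crate), if it is there, has been tried: the blade fully home in its slot, or pressed on what jams it (x of blade_tip in the frame of hub_2 between -0.008 and 0.008 m and y of blade_tip in the frame of hub_2 between -0.005 and 0.005 m and z of blade_tip in the frame of hub_2 below 0.063 m), for 0.1 s.
3. hub 3 of the row (counted from the crate), if it is there, has been tried: the blade fully home in its slot, or pressed on what jams it (x of blade_tip in the frame of hub_3 between -0.008 and 0.008 m and y of blade_tip in the frame of hub_3 between -0.005 and 0.005 m and z of blade_tip in the frame of hub_3 below 0.063 m), for 0.1 s.
4. hub 4 of the row (counted from the crate), if it is there, has been tried: the blade fully home in its slot, or pressed on what jams it (x of blade_tip in the frame of hub_4 between -0.008 and 0.008 m and y of blade_tip in the frame of hub_4 between -0.005 and 0.005 m and z of blade_tip in the frame of hub_4 below 0.092 m and contact force between gauge and hub_4 above 1.5 N), for 0.1 s.
5. hub 5 of the row (counted from the crate), if it is there, has been tried: the blade fully home in its slot, or pressed on what jams it (x of blade_tip in the frame of hub_5 between -0.008 and 0.008 m and y of blade_tip in the frame of hub_5 between -0.005 and 0.005 m and z of blade_tip in the frame of hub_5 below 0.063 m), for 0.1 s.
At the end, for the whole second after the job is handed in: hubs that let the blade in, and those packed before, stand upright (0.1 rad) on the floor of a crate cell (6 mm), one to a cell; hubs that jammed are inside the scrap bin; the blade hangs upright (0.12 rad) in its block, collar on the block (6 mm); all at rest (x of hub_2 in the frame of crate between -0.12 and 0.12 m and y of hub_2 in the frame of crate between -0.08 and 0.08 m and z of hub_2 in the frame of crate between -0.001 and 0.011 m and angle between each of hub_2, hub_3, hub_5, packed_a, packed_b, packed_c's own z axis and vertical below 0.1 rad and linear speed of each of hub_2, hub_3, hub_5, packed_a, packed_b, packed_c, hub_1, hub_4 below 0.03 m/s and x of hub_3 in the frame of crate between -0.12 and 0.12 m and y of hub_3 in the frame of crate between -0.08 and 0.08 m and z of hub_3 in the frame of crate between -0.001 and 0.011 m and x of hub_5 in the frame of crate between -0.12 and 0.12 m and y of hub_5 in the frame of crate between -0.08 and 0.08 m and z of hub_5 in the frame of crate between -0.001 and 0.011 m and x of packed_a in the frame of crate between -0.12 and 0.12 m and y of packed_a in the frame of crate between -0.08 and 0.08 m and z of packed_a in the frame of crate between -0.001 and 0.011 m and x of packed_b in the frame of crate between -0.12 and 0.12 m and y of packed_b in the frame of crate between -0.08 and 0.08 m and z of packed_b in the frame of crate between -0.001 and 0.011 m and x of packed_c in the frame of crate between -0.12 and 0.12 m and y of packed_c in the frame of crate between -0.08 and 0.08 m and z of packed_c in the frame of crate between -0.001 and 0.011 m and x of hub_1 in the frame of scrap_bin between -0.072 and 0.072 m and y of hub_1 in the frame of scrap_bin between -0.072 and 0.072 m and z of each of hub_1, hub_4 in the frame of scrap_bin below 0.05 m and x of hub_4 in the frame of scrap_bin between -0.072 and 0.072 m and y of hub_4 in the frame of scrap_bin between -0.072 and 0.072 m and x of gauge in the frame of block between -0.01 and 0.01 m and y of gauge in the frame of block between -0.01 and 0.01 m and z of gauge in the frame of block between 0.058 and 0.07 m and angle between gauge's own z axis and vertical below 0.12 rad); the robot touches nothing.
It fails at once if a bystander is shifted by more than 30 mm (distance of any of glue_stick, cleaner, screw_jar, scraper, brush, calipers from where it was at the start of the episode above 0.03 m).
It fails at once if a hub already packed is taken out of its cell or shifted by more than 40 mm (distance of any of packed_a, packed_b, packed_c from where it was at the start of the episode above 0.04 m).
It fails at once if the blade is forced against a hub with more than 60 N (contact force between gauge and hub_2 above 60 N or contact force between gauge and hub_3 above 60 N or contact force between gauge and hub_5 above 60 N or contact force between gauge and hub_1 above 60 N or contact force between gauge and hub_4 above 60 N).
Of hub_1, hub_2, hub_3, hub_4, hub_5 only 3 to 5 are there at a start; the rules pass over those that are not, and their reading is None.
Of packed_a, packed_b, packed_c only 1 to 2 are there at a start; the rules pass over those that are not, and their reading is None.
At some moment in a run one of hub_2, hub_3, hub_5, hub_1, hub_4 may be knocked a few centimetres aside while the robot is not near it.
It also fails if it takes over 210 s, if anything falls off the work surface, if the arm or the gripper's body presses on something with over 40 N, if the wrist force passes 120 N, or if a joint passes its speed limit or range.

ROBOT

A 7-joint arm with a two-finger parallel gripper is mounted at the origin on the work surface. World frame = base frame: x ahead of the robot, y to its left, z up, the work surface at z = 0. Lengths are in m, angles in rad, forces in N, time in s.
With the tool pointing down it reaches from about 0.425 to 0.925 m from the base axis. Payload 6.8 kg.
Tool frame: the origin (TCP) lies midway between the tips of the shut fingers; the grasp point (between the pads) lies 19 mm behind it; z points along the fingers, y is the direction in which the jaws open and shut (so a half turn about z gives the same grasp; the last joint's range is limited). The gripper opens to 85 mm and grips with 20 to 120 N. Pads are 22 mm wide; open, the fingers measure 114 mm over their backs; the gripper's body (76 mm by 85 mm) begins 54 mm behind the grasp point. The pads swing forward as they close: fully open they stand 13 mm farther back than shut.
Start: joints at [-1.349, 0.477, 0.022, 1.555, -0.011, 1.109, -0.083], TCP at [0.219, 0.639, 0.205] pointing down, gripper open.
Joint ranges: [-2.96, 2.96], [-0.34, 2.1], [-1.41, 1.46], [0.24, 2.44], [-1.37, 4.51], [0.17, 1.92], [-2.96, 2.96]. Speed limits (rad/s): [2.39, 2.39, 3.14, 3.14, 3.14, 3.14, 3.14].

INTERFACE

Orientations are given as a 3x3 rotation matrix whose columns are the frame's x, y, z axes.
In Python, from plant import env, cams gives the robot as it stands. The module is installed in compiled form; this text tells all that it offers.
- The arm moves only by the shell command python3 -m jog 'ROWS'. ROWS is JSON, a list of rows, each a list of 5 numbers: the finger opening in m, from 0 to 0.0854, then the shift along the world's x, y, z in m, then the turn about the world's z in rad. In form: [[claw, dx, dy, dz, yaw], ...]. A call has 1 to 5 rows; each row shifts and turns the commanded pose from where the row before left it; what a row does not reach is not made up. A row lasts 1/10 s, in which the tool goes at most 50 mm and 8.59 degrees, less where a joint would pass 70% of its speed; a pose out of reach is approached as far as the arm can. A call is refused whole if a number of a shift passes 0.05 or a number of a turn 0.15, either way. A call with a gripper value outside its range is refused whole. The fingers move at their own pace and stop on an object; the grip force is fixed at half the most. Time passes only in rows, so rows that do not move let the fingers close. It gives the time, the measured TCP pose, the force and the opening at its end, in the units of the state.
- env.get_obs(): the state, without advancing time (a new reading comes with each control period).
- cams.snapshot(name): name is "scene" or "top" or "wrist"; returns the picture (480x640x3 uint8, blue, green, red); there is no depth.
- cams.camera_params(name): a dict with "intrinsics" (3x3 intrinsics, pixels), "extrinsics" (4x4, takes a point from world to camera coordinates). Camera axes: x right, y up, looking along -z (the intrinsics and any distortion apply to the point x, -y, -z); pixel columns grow to the right and rows downward; lengths in m; the calibration is good to about 2 mm. The wrist camera is an equidistant fisheye: a pixel r from the principal point sees the ray r / f radians off the axis. A picture is of the moment at which its call begins: read the wrist's pose just before it. camera_params takes no time and is no camera call; for the wrist camera it gives the pose at the moment of the call.
- env.close_job(): hands the job in, once; it reports no verdict.
Trained networks look in the newest picture that a camera, given by its name, has taken for a name from the list of things; names that differ only in an ending like _2 or _b are one class to them, and where a whole thing is asked for, a point or a joint stands for the part that bears it (a point fixed in the world has none). Each returns a list of dicts, best first, with "score" (0 to 1); they miss things now and then, are a little off and sometimes report something else, mostly with a low value. They report only what shows in the picture. A call takes as long as a camera call.
- cams.search_frame(camera, thing): "extent" ([centre column, centre row, width, height] in pixels, round what is visible of it).
- cams.pinpoint(camera, thing): "pixel" ([column, row] in pixels: a listed point, or the origin of a listed thing).
The state is a dict: "clock": time; "joints": joint angles; "joint_velocities": joint speeds; "joint_torque": joint torques, N m; "ee_pos": TCP position; "tool_rot": TCP orientation; "force": force on the tool from outside, world axes, zero at the start; "moment": the same for the moment, N m; "gripper_width": opening from 0.0 (shut) to 1.0 (fully open).
Only numpy, scipy, OpenCV 4.12 (cv2) and the standard library are available. Lean on these libraries where they do the work, as an engineer would, in place of code of your own. Each camera call takes 0.05 s, during which the arm holds its last target.

## Working session

There is one attempt and no reset: what is moved stays moved. The work goes in short steps, Python scripts to look and compute and a shell command to move; the robot and the scene stay as the last step left them, time stands still between calls to the robot, and variables do not carry over. Pictures are saved under pics/ and viewed, and the job is handed in when it is done.

```bash
mkdir -p pics; ls
python3 - <<'E'
from plant import env,cams
import cv2
for n in ["scene","top","wrist"]:
    im=cams.snapshot(n); cv2.imwrite(f"pics/{n}0.png",im)
    p=cams.camera_params(n); print(n,p)
o=env.get_obs(); print({k:o[k] for k in("clock","ee_pos","tool_rot","force","gripper_width")})
E
```

```text
pics
scene {'intrinsics': array([[502.46933461,   0.        , 329.80144416],
       [  0.        , 502.46933461, 239.84949218],
       [  0.        ,   0.        ,   1.        ]]), 'extrinsics': array([[-0.32965314,  0.94408811,  0.00514344,  0.21349754],
       [-0.72549711, -0.25680503,  0.63851791,  0.32331809],
       [ 0.60413802,  0.20675789,  0.76958978, -1.46012559],
       [ 0.        ,  0.        ,  0.        ,  1.        ]])}
top {'intrinsics': array([[527.03966985,   0.        , 329.16873631],
       [  0.        , 527.03966985, 243.10153514],
       [  0.        ,   0.        ,   1.        ]]), 'extrinsics': array([[ 6.08001331e-04, -9.99979190e-01, -6.42262315e-03,
        -4.44658105e-02],
       [ 9.88728003e-01, -3.60470286e-04,  1.49722427e-01,
        -5.67808047e-01],
       [-1.49721627e-01, -6.44125880e-03,  9.88707209e-01,
        -1.17015398e+00],
       [ 0.00000000e+00,  0.00000000e+00,  0.00000000e+00,
         1.00000000e+00]])}
wrist {'intrinsics': array([[371.64829954,   0.        , 320.42484532],
       [  0.        , 371.64829954, 234.05951026],
       [  0.        ,   0.        ,   1.        ]]), 'extrinsics': array([[ 3.23223080e-01,  9.46322778e-01, -2.01253532e-04,
        -6.74094931e-01],
       [-9.00669872e-01,  3.07564743e-01, -3.06916455e-01,
         3.94082855e-02],
       [-2.90380134e-01,  9.93837449e-02,  9.51736439e-01,
        -3.78233183e-01],
       [ 0.00000000e+00,  0.00000000e+00,  0.00000000e+00,
         1.00000000e+00]])}
{'clock': 0.15, 'ee_pos': array([0.21844231, 0.63814113, 0.20372077]), 'tool_rot': array([[-9.46112118e-01,  3.23839014e-01, -3.92430064e-04],
       [ 3.23839239e-01,  9.46111040e-01, -1.43055848e-03],
       [-9.19882319e-05, -1.48055297e-03, -9.99998900e-01]]), 'force': array([ 0.45665192, -0.49762342, -1.02262866]), 'gripper_width': 1.0026514011830536}
```

View pics/scene0.png

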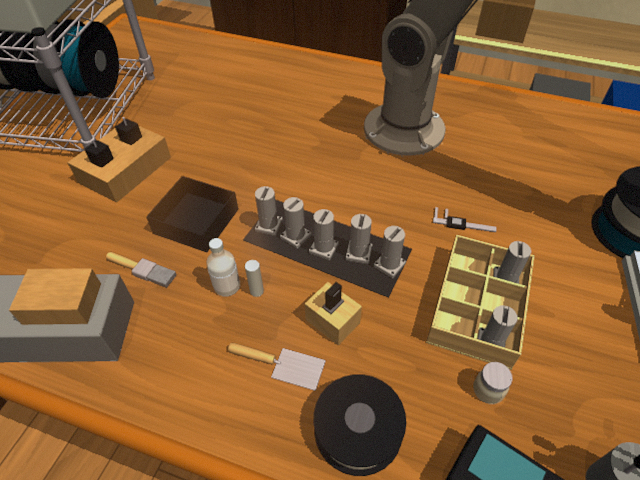

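View pics/top0.png

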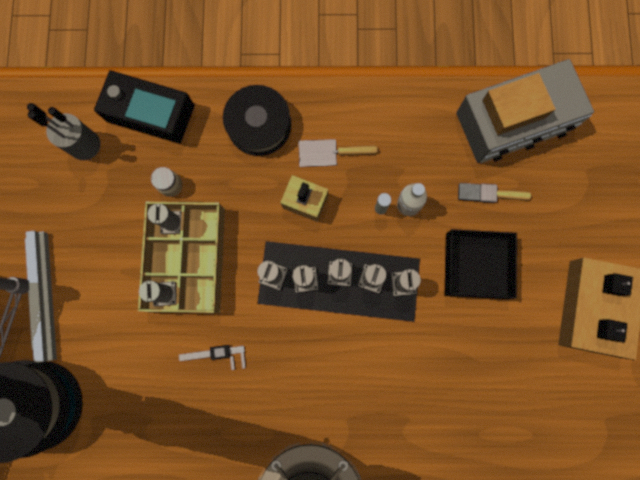

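View pics/wrist0.png

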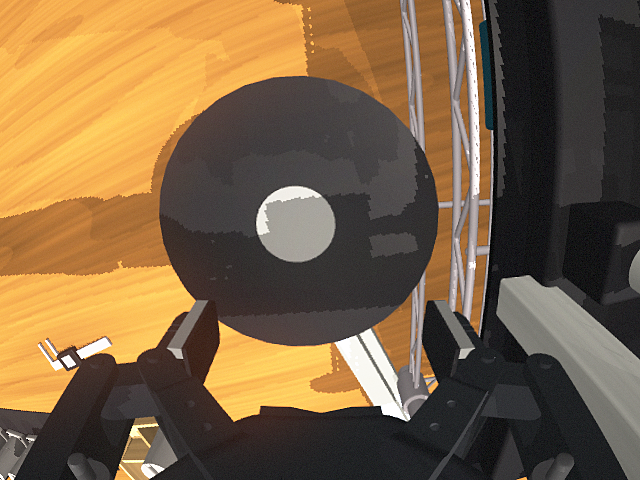

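The five hubs stand on the plate (top view, columns 270–408, row ~275). The block is at (304,195), and the crate at (180,257) has packed hubs in its two left corner cells. The bin is at (481,264). The cleaner and glue stick are near (413,195) and (384,203).

```bash
cat > h.py <<'E'
from plant import env,cams
import numpy as np,cv2
def ray(cam,px,P=None):
    P=P or cams.camera_params(cam);K=P["intrinsics"];E=P["extrinsics"]
    u=(px[0]-K[0,2])/K[0,0];v=(px[1]-K[1,2])/K[1,1]
    if cam=="wrist":
        r=np.hypot(u,v);s=np.sin(r)/r if r>1e-9 else 1
        d=np.array([u*s,-v*s,-np.cos(r)])
    else: d=np.array([u,-v,-1.])
    R=E[:3,:3];return -R.T@E[:3,3],R.T@d
def atz(cam,px,z,P=None):
    o,d=ray(cam,px,P);return o+d*(z-o[2])/d[2]
def proj(cam,p,P=None):
    P=P or cams.camera_params(cam);K=P["intrinsics"];E=P["extrinsics"]
    c=E[:3,:3]@np.asarray(p,float)+E[:3,3];x,y,z=c[0],-c[1],-c[2]
    if cam=="wrist":
        rr=np.hypot(x,y);t=np.arctan2(rr,z);k=t/rr if rr>1e-12 else 1/z
        return np.array([K[0,0]*x*k+K[0,2],K[1,1]*y*k+K[1,2]])
    return np.array([K[0,0]*x/z+K[0,2],K[1,1]*y/z+K[1,2]])
def snap(cam,name=None):
    P=cams.camera_params(cam);im=cams.snapshot(cam)
    if name: cv2.imwrite(f"pics/{name}.png",im)
    return im,P
def st():
    o=env.get_obs();R=o["tool_rot"]
    print("t%.2f"%o["clock"],"tcp",o["ee_pos"].round(4),"yaw(y axis) %.4f"%np.arctan2(-R[0,1],R[1,1]),"F",o["force"].round(2),"w%.3f"%o["gripper_width"])
    return o
E
python3 - <<'E'
from h import *
np.set_printoptions(suppress=True,precision=4)
zs={"hub_1":0.003,"gauge":.064,"block":0,"crate":0,"scrap_bin":0,"plate":0,"glue_stick":0,"cleaner":0,"screw_jar":0,"calipers":0,"scraper":0}
for c in ["top","scene"]:
    cams.snapshot(c)
    for t,z in zs.items():
        for d in cams.pinpoint(c,t):
            if d["score"]>.3: print(c,t,round(d["score"],2),np.round(d["pixel"],1),atz(c,d["pixel"],z)[:2])
E
```

```text
top hub_1 0.97 [338.9 272.3] [ 0.5042 -0.0671]
top hub_1 0.94 [269.4 276.1] [0.4952 0.0967]
top hub_1 0.8 [404.8 283.3] [ 0.4783 -0.2218]
top hub_1 0.61 [370.5 275.9] [ 0.4957 -0.1415]
top hub_1 0.6 [301.6 277.4] [0.4922 0.0207]
top gauge 0.79 [303.4 195. ] [0.6761 0.0146]
top block 0.92 [307.7 201.2] [0.6765 0.0077]
top crate 0.79 [185.2 258.5] [0.5374 0.298 ]
top scrap_bin 0.56 [476.9 264.8] [ 0.5223 -0.3934]
top plate 0.57 [339.3 282.9] [ 0.4794 -0.068 ]
top plate 0.55 [174.6 184.8] [0.7176 0.3313]
top plate 0.36 [301.4 280.4] [0.4853 0.0213]
top glue_stick 0.79 [378.8 209. ] [ 0.6572 -0.1634]
top cleaner 0.84 [406.7 204.8] [ 0.6674 -0.2307]
top screw_jar 0.81 [170.7 186.9] [0.7123 0.3405]
top calipers 0.97 [215.5 353.7] [0.3157 0.2186]
scene hub_1 0.89 [293.1 235.6] [ 0.4869 -0.1485]
scene hub_1 0.74 [324.9 249.2] [ 0.5007 -0.0634]
scene hub_1 0.58 [387.3 262.9] [0.4909 0.0839]
scene hub_1 0.58 [355.1 252.8] [0.4874 0.006 ]
scene gauge 0.59 [332.2 303.3] [0.6718 0.0131]
scene block 0.78 [331.5 321.6] [0.676  0.0137]
scene block 0.51 [270.6 227.8] [ 0.4799 -0.21  ]
scene block 0.31 [140.5 270.9] [ 0.6955 -0.4341]
scene crate 0.82 [478.  305.8] [0.5352 0.2967]
scene scrap_bin 0.74 [195.4 223.1] [ 0.527  -0.3884]
scene plate 0.75 [329.2 242.4] [ 0.4757 -0.0615]
scene glue_stick 0.9 [256.4 292.6] [ 0.6621 -0.1642]
scene cleaner 0.9 [226.1 283.9] [ 0.6634 -0.2368]
scene screw_jar 0.94 [488.3 388.3] [0.7142 0.3432]
scene scraper 0.75 [272.9 361.6] [ 0.7997 -0.0657]
```

```bash
python3 -m jog '[[0.085,0,0,0.04,0],[0.085,0.028,-0.037,0.03,0],[0.085,0.028,-0.038,0.01,0],[0.085,0.028,-0.038,0,0],[0.085,0.028,-0.038,0,0]]'; python3 -m jog '[[0.085,0.028,-0.038,0,0],[0.085,0.028,-0.038,0,0],[0.085,0.028,-0.038,0,0],[0.085,0.028,-0.038,0,0],[0.085,0.028,-0.038,0,0]]'; python3 -m jog '[[0.085,0.028,-0.038,0,0],[0.085,0.028,-0.038,0,0],[0.085,0.028,-0.038,0,0],[0.085,0.028,-0.038,0,0],[0.085,0,0,0,0]]'
python3 - <<'E'
from h import *
snap("wrist","w1");o=st();P=cams.camera_params("wrist")["extrinsics"];c=-P[:3,:3].T@P[:3,3];print(c,o["tool_rot"].T@(c-o["ee_pos"]))
E
```

```text
clock: 1.85
ee_pos: [0.329, 0.4899, 0.2824]
tool_rot: [[-0.946, 0.324, 0.001], [0.324, 0.946, 0.001], [-0.0, 0.002, -1.0]]
force: [1.0, -0.1, -1.5]
gripper_width: 0.996
clock: 2.35
ee_pos: [0.4688, 0.2995, 0.282]
tool_rot: [[-0.946, 0.324, 0.0], [0.324, 0.946, 0.001], [-0.0, 0.001, -1.0]]
force: [1.6, 1.0, 0.9]
gripper_width: 0.993
clock: 2.85
ee_pos: [0.5833, 0.1409, 0.282]
tool_rot: [[-0.942, 0.334, 0.002], [0.334, 0.942, -0.004], [-0.004, -0.003, -1.0]]
force: [-0.4, -0.7, -1.3]
gripper_width: 0.994
t2.90 tcp [0.5816 0.1449 0.2817] yaw(y axis) -0.3369 F [0.15 1.25 0.45] w0.995
[0.50664368 0.17070142 0.44984344] [ 0.07902    -0.00064102 -0.16819735]
```

View pics/w1.png

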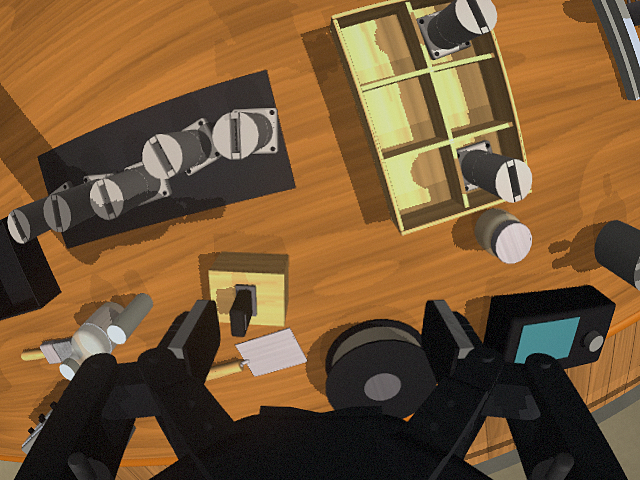

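```bash
python3 -m jog '[[0.085,0.025,-0.035,0,0],[0.085,0.025,-0.035,0,0],[0.085,0.025,-0.035,0,0],[0.085,0.02,-0.026,0,0],[0.085,0,0,0,0]]'
python3 - <<'E'
from h import *
im,P=snap("wrist","w2");st()
cams.snapshot("wrist")
for t,z in (("gauge",.064),("block",0),("hub_1",.003)):
  for d in cams.pinpoint("wrist",t): print(t,d["score"],d["pixel"],atz("wrist",d["pixel"],z,P))
E
```

```text
clock: 3.4
ee_pos: [0.6762, 0.0139, 0.2813]
tool_rot: [[-0.944, 0.329, 0.0], [0.329, 0.944, -0.003], [-0.001, -0.002, -1.0]]
force: [0.1, -0.5, -0.4]
gripper_width: 0.995
t3.45 tcp [0.6752 0.017  0.2812] yaw(y axis) -0.3322 F [-0.72  0.94  0.05] w0.997
gauge 0.9 [317.3, 188.7] [0.67049622 0.01168153 0.064     ]
gauge 0.6 [208.2, 62.7] [ 0.50329571 -0.05058305  0.064     ]
gauge 0.22 [32.9, 183.3] [ 0.5286966  -0.33597997  0.064     ]
block 0.91 [317.0, 182.4] [0.67442979 0.009286   0.        ]
block 0.47 [205.4, 64.1] [ 0.48720306 -0.0694694   0.        ]
hub_1 0.94 [152.9, 92.5] [ 0.49182126 -0.1458483   0.003     ]
hub_1 0.78 [208.3, 70.7] [ 0.49737143 -0.06809905  0.003     ]
hub_1 0.75 [264.5, 35.3] [0.48267888 0.01037167 0.003     ]
hub_1 0.74 [104.8, 108.0] [ 0.47840771 -0.2202958   0.003     ]
hub_1 0.57 [327.7, 21.7] [0.49252696 0.08600055 0.003     ]
```

View pics/w2.png

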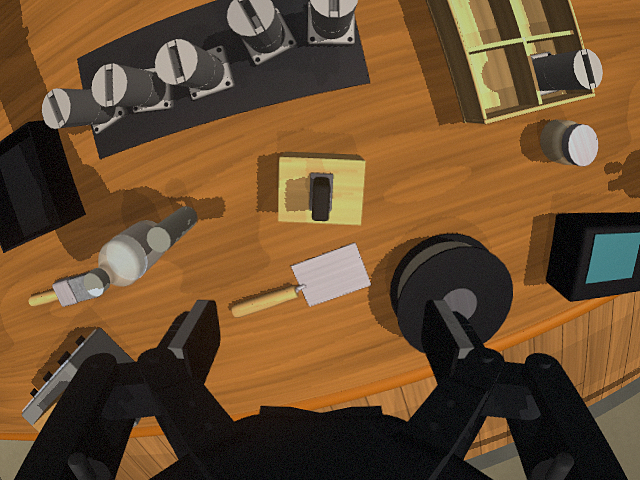

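Run:
```python
from h import *
im=cv2.imread("pics/w2.png");c=im[140:240,260:385];cv2.imwrite("pics/w2c.png",cv2.resize(c,None,fx=6,fy=6,interpolation=cv2.INTER_CUBIC))
```

```text
(no output)
```

View pics/w2c.png

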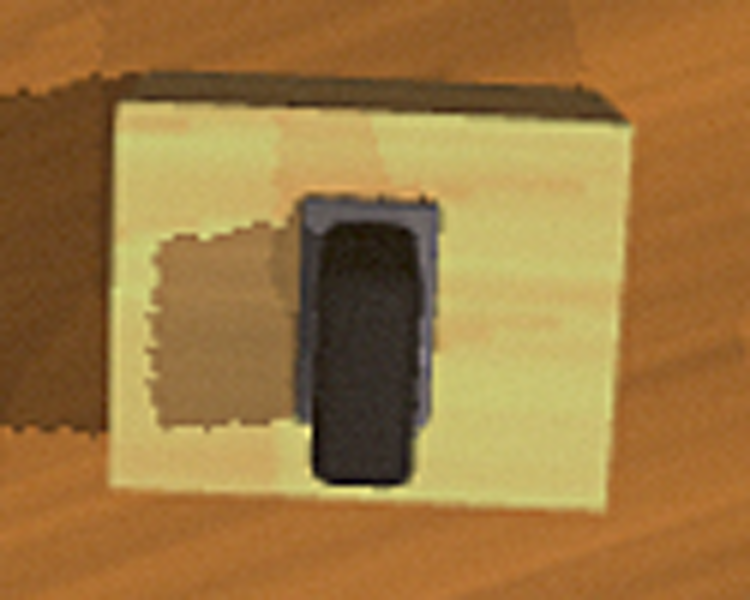

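Run:
```python
from h import *
P=cams.camera_params("wrist")
f=lambda p,z:atz("wrist",(260+p[0]/6-.4,140+p[1]/6-.4),z,P)[:2]
B=[f(p,.064) for p in((118,102),(632,123),(605,511),(110,487))]
print(np.mean(B,0));print([np.linalg.norm(B[i]-B[i-1]) for i in range(4)])
a=lambda v:np.arctan2(v[1],v[0])
print(a(B[3]-B[0]),a(B[2]-B[1]),a(B[1]-B[0])-np.pi/2,a(B[2]-B[3])-np.pi/2)
C=[f(p,.070) for p in((303,198),(438,205),(429,425),(295,420))];print(np.mean(C,0),[np.linalg.norm(C[i]-C[i-1]) for i in range(4)])
print(a(C[3]-C[0]),a(C[2]-C[1]))
H=f((315,485),.122),f((410,485),.122);print(H)
```

```text
[0.67189134 0.02210233]
[np.float64(0.06956928121204818), np.float64(0.08930523525197082), np.float64(0.07048148050839573), np.float64(0.08961042312856235)]
-0.3721327996174711 -0.3678010518642881 -0.3669026847696093 -0.37709277344844816
[0.67160068 0.02213715] [np.float64(0.03937631500118072), np.float64(0.023186117676127715), np.float64(0.03906287535228512), np.float64(0.023546599864100813)]
-0.3680426716767066 -0.3587839063251151
(array([0.68455434, 0.00934296]), array([0.68920975, 0.02308608]))
```

```bash
cat >> h.py <<'E'
def avg(n=6):
    L=[];Y=[]
    for i in range(n):
        cams.snapshot("wrist");o=env.get_obs();R=o["tool_rot"];L.append(o["ee_pos"]);Y.append(np.arctan2(-R[0,1],R[1,1]))
    print("avg",np.mean(L,0).round(4),"sd",np.std(L,0).round(4),"yaw %.4f"%np.mean(Y),"F",o["force"].round(1),"w%.3f t%.1f"%(o["gripper_width"],o["clock"]))
    return np.mean(L,0),np.mean(Y)
E
python3 -c "
from h import *
avg()"
```

```text
avg [0.6746 0.0196 0.2818] sd [0.0001 0.0006 0.    ] yaw -0.3279 F [ 0.1 -0.2  0.4] w0.997 t4.0
```

```bash
python3 -m jog '[[0.085,-0.003,0.003,-0.02,-0.04],[0.085,0,0,-0.02,0],[0.085,0,0,0,0],[0.085,0,0,0,0],[0.085,0,0,0,0]]'
python3 - <<'E'
from h import *
avg()
im,P=snap("wrist","w3");np.save("P3.npy",P,allow_pickle=True)
c=im[120:240,250:390];cv2.imwrite("pics/w3c.png",cv2.resize(c,None,fx=5,fy=5,interpolation=cv2.INTER_CUBIC))
E
```

```text
clock: 4.45
ee_pos: [0.6727, 0.021, 0.243]
tool_rot: [[-0.932, 0.362, 0.002], [0.362, 0.932, 0.0], [-0.002, 0.001, -1.0]]
force: [0.8, -0.4, 0.3]
gripper_width: 0.996
avg [0.6725 0.0211 0.2426] sd [0.0002 0.     0.0003] yaw -0.3699 F [ 0.1 -0.2 -0.1] w0.999 t4.8
```

View pics/w3c.png

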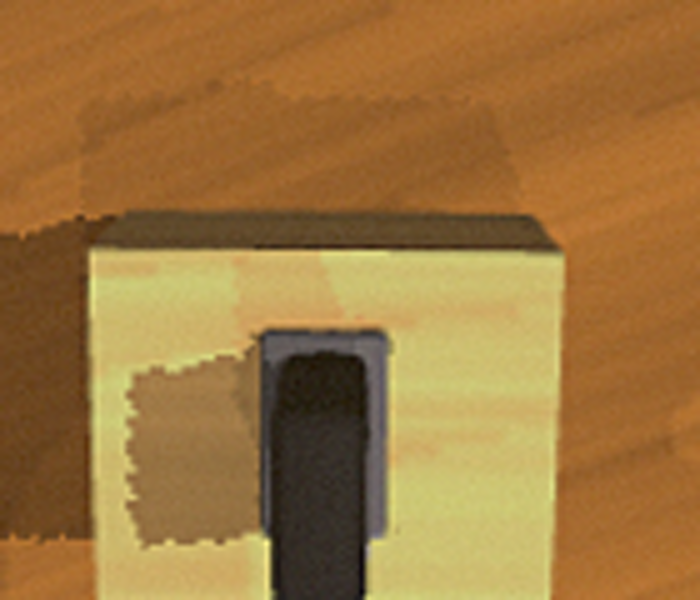

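Run:
```python
from h import *
P=np.load("P3.npy",allow_pickle=True).item()
f=lambda p,z:atz("wrist",(250+p[0]/5-.4,120+p[1]/5-.4),z,P)[:2]
a=lambda v:np.arctan2(v[1],v[0])
C=[f(p,.070) for p in((262,330),(390,332),(384,538),(264,538))];print(np.mean(C,0),[np.linalg.norm(C[i]-C[i-1]) for i in range(4)],a(C[3]-C[0]),a(C[2]-C[1]))
B=[f(p,.064) for p in((90,248),(563,251))];y=a(B[1]-B[0])-np.pi/2;m=np.mean(B,0);print(y,m+.035*np.array([np.cos(y),np.sin(y)]),np.linalg.norm(B[1]-B[0]))
```

```text
[0.67367658 0.01450119] [np.float64(0.040410257757881325), np.float64(0.02378477388955279), np.float64(0.040019490898694075), np.float64(0.022971295067341475)] -0.372616826323883 -0.3928878908772375
-0.3776165772652518 [0.67375985 0.01444348] 0.08903137278445582
```

```bash
python3 -m jog '[[0.085,0.001,-0.0066,0,-0.008],[0.085,0,0,-0.03,0],[0.085,0,0,-0.03,0],[0.085,0,0,-0.02,0],[0.085,0,0,0,0]]'
python3 - <<'E'
from h import *
snap("wrist","w4");avg()
E
```

```text
clock: 5.3
ee_pos: [0.6707, 0.014, 0.1584]
tool_rot: [[-0.929, 0.369, -0.006], [0.369, 0.929, -0.001], [0.005, -0.003, -1.0]]
force: [-1.1, -0.3, 0.5]
gripper_width: 0.995
avg [0.6738 0.0143 0.163 ] sd [0.0003 0.0002 0.0004] yaw -0.3782 F [ 0.3 -0.5  0.1] w0.998 t5.7
```

View pics/w4.png

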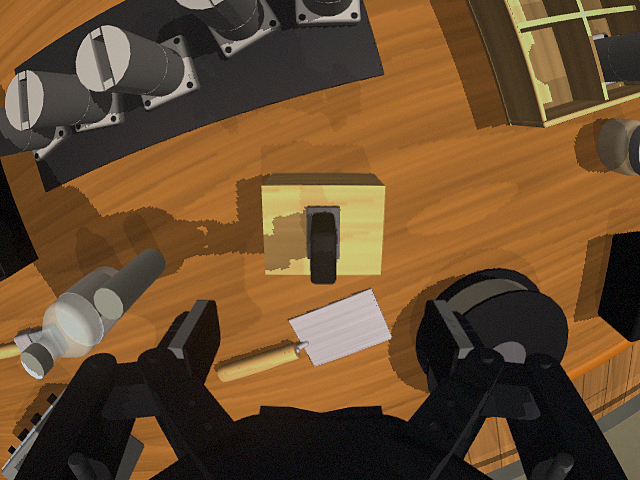

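The handle is centred between the fingers (column 323, against 321 midway), so I'm going down to grip it.

```bash
python3 -m jog '[[0.085,0,0,-0.03,0],[0.085,0,0,-0.03,0],[0.085,0,0,-0.017,0],[0.085,0,0,0,0],[0.085,0,0,0,0]]'; python3 -m jog '[[0.03,0,0,0,0],[0.0,0,0,0,0],[0,0,0,0,0],[0,0,0,0,0],[0,0,0,0,0]]'
python3 - <<'E'
from h import *
snap("wrist","w5");avg()
E
```

```text
clock: 6.15
ee_pos: [0.6736, 0.0144, 0.0855]
tool_rot: [[-0.929, 0.369, 0.001], [0.369, 0.929, -0.0], [-0.001, 0.0, -1.0]]
force: [0.5, -0.2, 0.2]
gripper_width: 0.997
clock: 6.65
ee_pos: [0.6733, 0.0147, 0.0853]
tool_rot: [[-0.929, 0.369, 0.001], [0.369, 0.929, 0.0], [-0.001, 0.001, -1.0]]
force: [1.1, 0.0, 1.0]
gripper_width: 0.165
avg [0.6734 0.0147 0.0852] sd [0. 0. 0.] yaw -0.3778 F [-0.3  1.   6.3] w0.164 t7.0
```

View pics/w5.png

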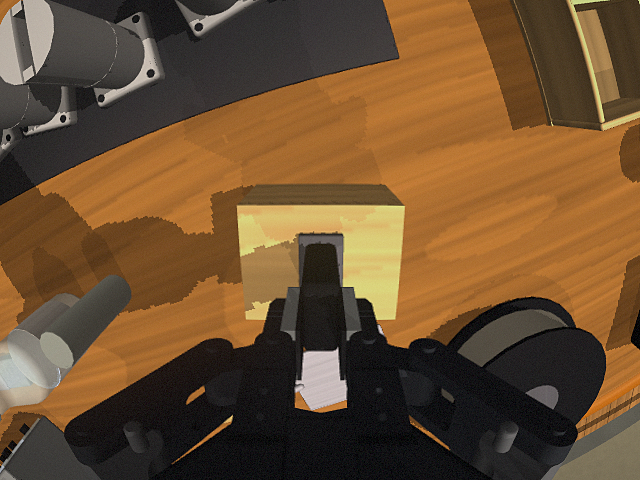

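```bash
python3 -m jog '[[0,0,0,0.03,0],[0,0,0,0.04,0],[0,0,0,0.05,0],[0,0,0,0.05,0],[0,0,0,0.03,0]]'; python3 -m jog '[[0,-0.03,0,0,0.08],[0,-0.04,0,0,0.1],[0,-0.03,0,0,0.1],[0,0,0,0,0.1],[0,0,0,0,0]]'
python3 - <<'E'
from h import *
avg();im,P=snap("wrist","w6");np.save("P6.npy",P,allow_pickle=True)
for d in cams.pinpoint("wrist","hub_1"): print(d["score"],d["pixel"],atz("wrist",d["pixel"],.003,P))
E
```

```text
clock: 7.5
ee_pos: [0.6738, 0.0142, 0.2884]
tool_rot: [[-0.929, 0.369, 0.004], [0.369, 0.929, 0.0], [-0.003, 0.002, -1.0]]
force: [0.2, 0.2, -1.5]
gripper_width: 0.169
clock: 8.0
ee_pos: [0.5719, 0.0145, 0.2844]
tool_rot: [[-1.0, -0.003, -0.001], [-0.003, 1.0, 0.0], [0.001, 0.0, -1.0]]
force: [0.9, -0.2, -1.1]
gripper_width: 0.162
avg [0.5731 0.0145 0.2843] sd [0.0003 0.     0.    ] yaw 0.0001 F [ 0.4 -0.  -2.5] w0.166 t8.3
0.9 [380.6, 119.7] [0.4946415 0.0866441 0.003    ]
0.82 [139.7, 114.1] [ 0.47723074 -0.21800449  0.003     ]
0.64 [253.4, 120.0] [ 0.4949557  -0.06621642  0.003     ]
0.6 [319.6, 109.8] [0.48397894 0.01340228 0.003     ]
0.58 [194.9, 122.6] [ 0.49443768 -0.14075897  0.003     ]
```

View pics/w6.png

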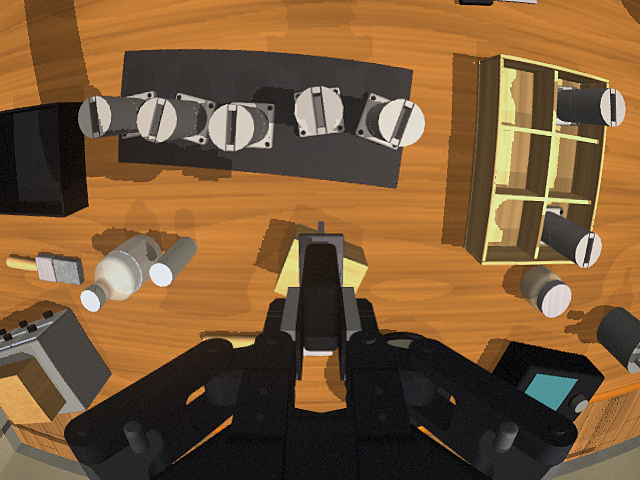

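```bash
cat >> h.py <<'E'
def rect(im,cam,P,x0,x1,y0,y1,z,res=0.0005):
    # image: rows: x descending (x1 at top), cols: y descending (y1 at left)
    xs=np.arange(x1,x0,-res);ys=np.arange(y1,y0,-res)
    m=np.array([[proj(cam,(x,y,z),P) for y in ys[::4]] for x in xs[::4]],np.float32)
    m=cv2.resize(m,(len(ys),len(xs)),interpolation=cv2.INTER_LINEAR)  # approx
    # correct half-pixel shift of resize
    M=np.float32([[4,0,0],[0,4,0]])
    src=np.array([[proj(cam,(x,y,z),P) for y in ys[::4]] for x in xs[::4]],np.float32)
    m=cv2.warpAffine(src,M,(len(ys),len(xs)),flags=cv2.INTER_LINEAR,borderMode=cv2.BORDER_REPLICATE)
    return cv2.remap(im,m[...,0],m[...,1],cv2.INTER_CUBIC)
def hubfit(im,cam,P,xy,z=.115,name=None):
    """fit the top disc and slot of a hub near xy; returns centre x,y and slot angle"""
    w=.045;res=.0005
    r=rect(im,cam,P,xy[0]-w,xy[0]+w,xy[1]-w,xy[1]+w,z,res)
    g=cv2.cvtColor(r,cv2.COLOR_BGR2GRAY).astype(float)
    from scipy.optimize import minimize
    N=g.shape[0];px=np.arange(N)*res
    X=xy[0]+w-px[:,None]+0*px[None];Y=xy[1]+w-px[None]+0*px[:,None]
    gb=cv2.GaussianBlur(g,(0,0),2)
    def model(p,r=.022):
        dx=X-p[0];dy=Y-p[1];u=dx*np.cos(p[2])+dy*np.sin(p[2]);v=-dx*np.sin(p[2])+dy*np.cos(p[2])
        d=np.hypot(dx,dy);sg=lambda t:1/(1+np.exp(-np.clip(t/.0006,-50,50)))
        disc=sg(.022-d);slot=sg(.0165-abs(u))*sg(.004-abs(v));ring=sg(.026-d)*(1-disc)
        return disc*(1-slot),slot,ring
    def cost(p):
        a,s,o=model(p);ma=(a*g).sum()/a.sum()
        va=(a*(g-ma)**2).sum()/a.sum()
        return -(ma-(s*g).sum()/s.sum())*1.0-(ma-(o*g).sum()/o.sum())+np.sqrt(va)
    best=None
    for dx in(-.008,0,.008):
        for dy in(-.008,0,.008):
            for th in np.arange(0,np.pi,np.pi/8):
                p=(xy[0]+dx,xy[1]+dy,th);c=cost(p)
                if best is None or c<best[0]: best=(c,p)
    q=minimize(cost,best[1],method="Nelder-Mead",options=dict(initial_simplex=np.array(best[1])+np.array([[0,0,0],[.004,0,0],[0,.004,0],[0,0,.15]]),xatol=1e-5,fatol=1e-3))
    x,y,t=q.x;t=(t+np.pi/2)%np.pi-np.pi/2
    if name:
        v=r.copy();f=lambda a,b:(int(round((xy[1]+w-b)/res)),int(round((xy[0]+w-a)/res)))
        cv2.circle(v,f(x,y),44,(0,255,0),1);c,s=np.cos(t),np.sin(t)
        for k in(-1,1): cv2.line(v,f(x-.016*c-k*.0035*s,y-.016*s+k*.0035*c),f(x+.016*c-k*.0035*s,y+.016*s+k*.0035*c),(0,0,255),1)
        cv2.imwrite(f"pics/{name}.png",v)
    return np.array([x,y,t]),q.fun
E
python3 - <<'E'
from h import *
im=cv2.imread("pics/w6.png");P=np.load("P6.npy",allow_pickle=True).item()
tops=[(405,122),(320,110),(235,128),(157,120),(95,116)];V=[]
for i,t in enumerate(tops):
    xy=atz("wrist",t,.115,P)[:2]; f,c=hubfit(im,"wrist",P,xy,name=f"fit{i+1}"); print(i+1,xy.round(4),f.round(4),round(c,1)); V.append(cv2.imread(f"pics/fit{i+1}.png"))
cv2.imwrite("pics/fits.png",np.hstack(V)[:, :900][:, ::1] if 0 else cv2.resize(np.hstack(V),(800,160)))
E
```

```text
Traceback (most recent call last):
  File "h.py", line 66, in hubfit
    p=(xy[0]+dx,xy[1]+dy,th);c=cost(p)
                               ~~~~^^^
  File "h.py", line 59, in cost
    a,s,o=model(p);ma=(a*g).sum()/a.sum()
                       ~^~
ValueError: operands could not be broadcast together with shapes (181,181) (181,180)
```

```bash
sed -i 's/    xs=np.arange(x1,x0,-res);ys=np.arange(y1,y0,-res)/    xs=x1-res*np.arange(round((x1-x0)\/res));ys=y1-res*np.arange(round((y1-y0)\/res))/' h.py
sed -i '/m=np.array(\[\[proj/d;/# approx/d' h.py
cat > fitall.py <<'E'
from h import *
import sys
def run(name,P,tops,im=None):
    im=cv2.imread(f"pics/{name}.png") if im is None else im;V=[];F=[]
    for i,t in enumerate(tops):
        xy=atz("wrist",t,.115,P)[:2]; f,c=hubfit(im,"wrist",P,xy,name=f"{name}_f{i}"); print(i,f.round(4),round(c,1)); V.append(cv2.imread(f"pics/{name}_f{i}.png"));F.append(f)
    v=np.hstack(V);s=min(800/v.shape[1],3);cv2.imwrite(f"pics/{name}_fits.png",cv2.resize(v,None,fx=s,fy=s));return F
E
python3 - <<'E'
from fitall import *
P=np.load("P6.npy",allow_pickle=True).item()
run("w6",P,[(405,122),(320,110),(235,128),(157,120),(95,116)])
E
```

```text
0 [ 0.4963  0.0883 -0.3316] -165.7
1 [0.4868 0.0127 0.13  ] -141.8
2 [ 0.5004 -0.0675 -0.0879] -169.6
3 [ 0.4886 -0.1422 -0.3246] -152.6
4 [ 0.478  -0.2157  0.1027] -115.9
```

View pics/w6_fits.png

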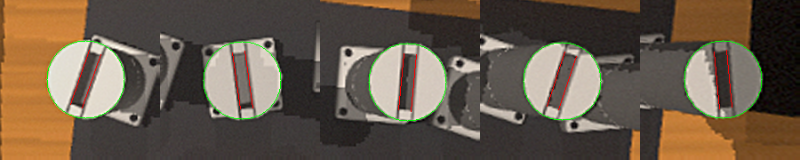

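```bash
python3 -m jog '[[0,-0.025,0.025,0,-0.1],[0,-0.025,0.025,-0.01,-0.1],[0,-0.017,0.016,-0.03,-0.1],[0,-0.01,0.008,-0.03,-0.032],[0,0,0,0,0]]'
python3 - <<'E'
from h import *
avg();im,P=snap("wrist","w7");np.save("P7.npy",P,allow_pickle=True);avg(2)
cv2.imwrite("pics/w7c.png",cv2.resize(im[100:300,200:440],None,fx=3,fy=3,interpolation=cv2.INTER_CUBIC))
E
```

```text
clock: 8.9
ee_pos: [0.4921, 0.0894, 0.2113]
tool_rot: [[-0.947, 0.321, -0.007], [0.322, 0.947, -0.002], [0.006, -0.004, -1.0]]
force: [0.2, 0.1, -1.2]
gripper_width: 0.166
avg [0.4971 0.0881 0.2156] sd [0.0012 0.0002 0.001 ] yaw -0.3299 F [ 0.3 -0.2 -1.2] w0.163 t9.2
avg [0.4969 0.0882 0.2155] sd [0.0001 0.     0.0001] yaw -0.3306 F [ 0.6  0.3 -2.1] w0.166 t9.3
```

View pics/w7c.png

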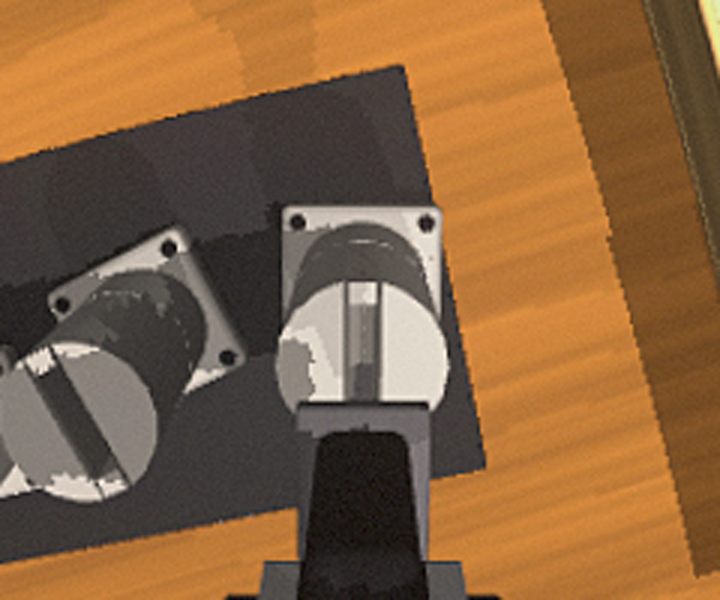

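```bash
python3 -m jog '[[0,-0.0008,0.0001,-0.015,0],[0,0,0,-0.01,0],[0,0,0,-0.005,0],[0,0,0,-0.005,0],[0,0,0,0,0]]'; python3 -m jog '[[0,0,0,-0.005,0],[0,0,0,-0.003,0],[0,0,0,-0.002,0],[0,0,0,0,0],[0,0,0,0,0]]'; python3 -c "
from h import *
avg(3)"
```

```text
clock: 9.85
ee_pos: [0.4949, 0.0885, 0.1791]
tool_rot: [[-0.946, 0.324, -0.001], [0.324, 0.946, -0.0], [0.001, -0.001, -1.0]]
force: [0.3, 1.0, -1.0]
gripper_width: 0.165
clock: 10.35
ee_pos: [0.4952, 0.0887, 0.1697]
tool_rot: [[-0.946, 0.324, 0.0], [0.324, 0.946, 0.0], [-0.0, 0.0, -1.0]]
force: [0.1, -0.6, -0.9]
gripper_width: 0.163
avg [0.4953 0.0887 0.1698] sd [0. 0. 0.] yaw -0.3298 F [-0.6 -1.  -0.7] w0.165 t10.5
```

```bash
python3 -m jog '[[0,0,0,-0.002,0],[0,0,0,-0.001,0],[0,0,0,0,0]]'; python3 -m jog '[[0,0,0,-0.0015,0],[0,0,0,0,0]]'; python3 -m jog '[[0,0,0,-0.0015,0],[0,0,0,0,0]]';  python3 -c "
from h import *
avg(3)"
```

```text
clock: 10.8
ee_pos: [0.495, 0.0886, 0.1665]
tool_rot: [[-0.946, 0.324, -0.0], [0.324, 0.946, -0.0], [0.0, -0.0, -1.0]]
force: [0.2, -0.5, -1.3]
gripper_width: 0.165
clock: 11.0
ee_pos: [0.4958, 0.0888, 0.166]
tool_rot: [[-0.946, 0.324, 0.001], [0.324, 0.946, 0.001], [-0.001, 0.001, -1.0]]
force: [-1.7, -0.3, 4.9]
gripper_width: 0.167
clock: 11.2
ee_pos: [0.4967, 0.0889, 0.1657]
tool_rot: [[-0.946, 0.324, 0.003], [0.324, 0.946, 0.001], [-0.002, 0.002, -1.0]]
force: [-3.1, -0.8, 15.1]
gripper_width: 0.165
avg [0.4967 0.089  0.1658] sd [0. 0. 0.] yaw -0.3301 F [-2.7 -0.5 14.3] w0.163 t11.3
```

Hub 1 jams: the blade stops about 24 mm deep at 14 N. Withdrawing and going to hub 2.

```bash
python3 -m jog '[[0,0,0,0.01,0],[0,0,0,0.02,0],[0,0,0,0.03,0],[0,0,-0.01,0,0.1],[0,0,-0.03,0,0.12]]'; python3 -m jog '[[0,-0.005,-0.026,0,0.12],[0,-0.003,-0.01,0,0.12],[0,0,0,0,0],[0,0,0,0,0]]'
python3 - <<'E'
from h import *
avg(3);im,P=snap("wrist","w8");np.save("P8.npy",P,allow_pickle=True)
print(proj("wrist",(.4868,.0127,.115),P))
cv2.imwrite("pics/w8c.png",cv2.resize(im[60:300,160:480],None,fx=2.4,fy=2.4,interpolation=cv2.INTER_CUBIC))
E
```

```text
clock: 11.85
ee_pos: [0.4959, 0.0514, 0.2248]
tool_rot: [[-0.995, 0.1, 0.002], [0.1, 0.995, 0.002], [-0.002, 0.002, -1.0]]
force: [-0.0, -0.6, -1.3]
gripper_width: 0.163
clock: 12.25
ee_pos: [0.4873, 0.0132, 0.2238]
tool_rot: [[-0.992, -0.127, 0.0], [-0.127, 0.992, 0.0], [-0.0, 0.0, -1.0]]
force: [-0.4, 0.6, -1.0]
gripper_width: 0.164
avg [0.4873 0.0137 0.2237] sd [0.     0.0001 0.    ] yaw 0.1293 F [-0.1 -0.4 -1.4] w0.161 t12.4
[319.12213224 220.75505368]
```

View pics/w8c.png

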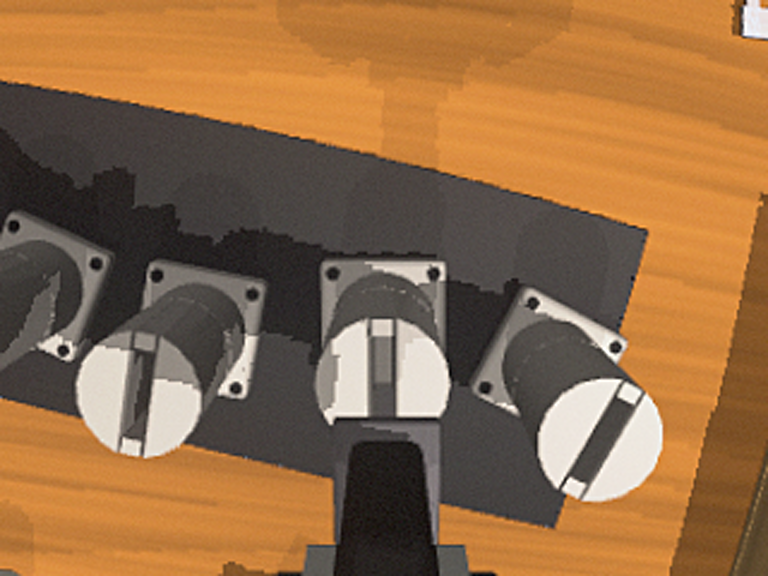

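```bash
python3 -m jog '[[0,-0.0005,-0.001,-0.02,0],[0,0,0,-0.012,0],[0,0,0,-0.01,0],[0,0,0,-0.006,0],[0,0,0,-0.005,0]]'; python3 -m jog '[[0,0,0,-0.003,0],[0,0,0,-0.002,0],[0,0,0,0,0]]'; python3 -m jog '[[0,0,0,-0.002,0],[0,0,0,-0.001,0]]'
```

```text
clock: 12.95
ee_pos: [0.4867, 0.0118, 0.1702]
tool_rot: [[-0.992, -0.13, -0.0], [-0.13, 0.992, -0.0], [0.0, -0.0, -1.0]]
force: [-0.1, -0.3, -1.4]
gripper_width: 0.164
clock: 13.25
ee_pos: [0.4867, 0.0116, 0.1657]
tool_rot: [[-0.992, -0.13, 0.0], [-0.13, 0.992, 0.0], [-0.0, 0.0, -1.0]]
force: [-1.0, -0.5, -1.0]
gripper_width: 0.162
clock: 13.45
ee_pos: [0.4867, 0.0117, 0.1627]
tool_rot: [[-0.992, -0.13, 0.0], [-0.13, 0.992, 0.0], [-0.0, 0.0, -1.0]]
force: [0.1, 0.0, -0.8]
gripper_width: 0.166
```

```bash
python3 -m jog '[[0,0,0,-0.006,0],[0,0,0,-0.006,0],[0,0,0,-0.006,0],[0,0,0,0,0]]'; python3 -m jog '[[0,0,0,-0.004,0],[0,0,0,-0.002,0],[0,0,0,-0.001,0],[0,0,0,0,0]]'; python3 -m jog '[[0,0,0,-0.0015,0],[0,0,0,0,0]]'
```

```text
clock: 13.85
ee_pos: [0.4858, 0.0116, 0.1435]
tool_rot: [[-0.992, -0.13, -0.002], [-0.13, 0.992, -0.0], [0.002, -0.0, -1.0]]
force: [0.7, 0.6, -1.2]
gripper_width: 0.162
clock: 14.25
ee_pos: [0.4866, 0.0116, 0.1376]
tool_rot: [[-0.992, -0.13, -0.0], [-0.13, 0.992, -0.0], [0.0, -0.0, -1.0]]
force: [0.3, -0.6, -0.6]
gripper_width: 0.163
clock: 14.45
ee_pos: [0.4868, 0.0117, 0.1362]
tool_rot: [[-0.992, -0.13, 0.0], [-0.13, 0.992, 0.0], [-0.0, 0.0, -1.0]]
force: [0.0, 0.9, -0.0]
gripper_width: 0.166
```

```bash
python3 -m jog '[[0,0,0,-0.0015,0],[0,0,0,0,0]]'; python3 -m jog '[[0,0,0,-0.001,0],[0,0,0,0,0],[0,0,0,0,0]]'
```

```text
clock: 14.65
ee_pos: [0.4878, 0.0118, 0.1362]
tool_rot: [[-0.992, -0.13, 0.002], [-0.13, 0.992, 0.001], [-0.002, 0.0, -1.0]]
force: [-3.0, -0.5, 12.0]
gripper_width: 0.163
clock: 14.95
ee_pos: [0.4885, 0.0118, 0.1362]
tool_rot: [[-0.992, -0.13, 0.004], [-0.13, 0.992, 0.001], [-0.004, 0.001, -1.0]]
force: [-3.7, -0.1, 20.3]
gripper_width: 0.168
```

Hub 2 lets the blade fully home, with the collar stopping at TCP 0.1362. On to hub 3.

```bash
python3 -m jog '[[0,0,0,0.02,0],[0,0,0,0.035,0],[0,0,0,0.035,0],[0,0,-0.015,0,-0.05],[0,0.004,-0.03,0,-0.08]]'; python3 -m jog '[[0,0.0055,-0.026,0,-0.08],[0,0.004,-0.008,0,-0.008],[0,0,0,0,0],[0,0,0,0,0]]'
python3 - <<'E'
from h import *
avg(3);im,P=snap("wrist","w9");np.save("P9.npy",P,allow_pickle=True)
cv2.imwrite("pics/w9c.png",cv2.resize(im[60:300,160:480],None,fx=2.4,fy=2.4,interpolation=cv2.INTER_CUBIC))
E
```

```text
clock: 15.45
ee_pos: [0.4912, -0.0317, 0.2245]
tool_rot: [[-1.0, -0.002, 0.002], [-0.002, 1.0, 0.002], [-0.002, 0.002, -1.0]]
force: [0.7, -0.6, -1.9]
gripper_width: 0.161
clock: 15.85
ee_pos: [0.4999, -0.0664, 0.2231]
tool_rot: [[-0.996, 0.086, -0.001], [0.086, 0.996, 0.0], [0.001, 0.0, -1.0]]
force: [1.0, 0.7, -1.0]
gripper_width: 0.164
avg [ 0.4999 -0.066   0.2233] sd [0.     0.     0.0001] yaw -0.0854 F [-0.3 -0.2 -1.1] w0.164 t16.0
```

View pics/w9c.png

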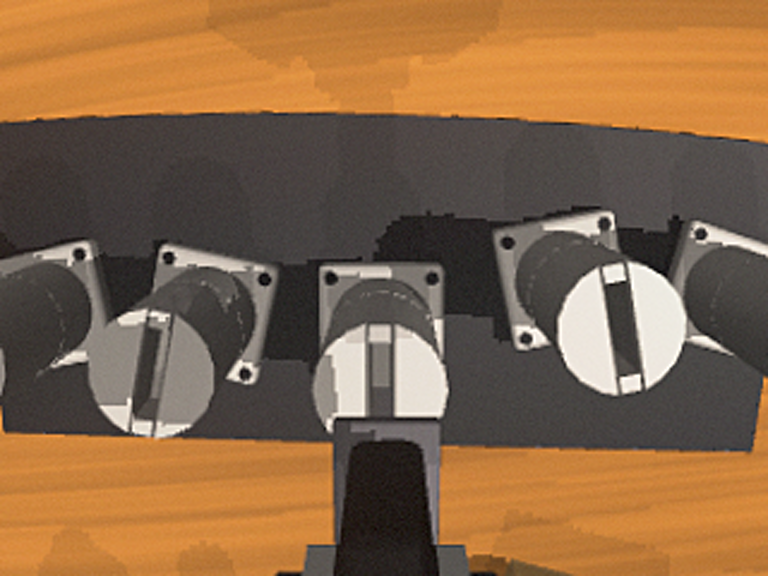

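```bash
python3 -m jog '[[0,0.0005,-0.0017,-0.02,0],[0,0,0,-0.012,0],[0,0,0,-0.01,0],[0,0,0,-0.006,0],[0,0,0,-0.005,0]]'; python3 -m jog '[[0,0,0,-0.003,0],[0,0,0,-0.002,0],[0,0,0,0,0]]'; python3 -m jog '[[0,0,0,-0.002,0],[0,0,0,-0.001,0],[0,0,0,0,0]]'
```

```text
clock: 16.55
ee_pos: [0.5006, -0.0689, 0.1702]
tool_rot: [[-0.996, 0.087, -0.0], [0.087, 0.996, 0.0], [0.0, -0.0, -1.0]]
force: [0.3, -0.2, -0.5]
gripper_width: 0.167
clock: 16.85
ee_pos: [0.5007, -0.0691, 0.1657]
tool_rot: [[-0.996, 0.088, 0.0], [0.088, 0.996, 0.0], [-0.0, 0.0, -1.0]]
force: [-0.0, -0.7, -0.0]
gripper_width: 0.162
clock: 17.15
ee_pos: [0.5006, -0.069, 0.1626]
tool_rot: [[-0.996, 0.088, -0.0], [0.088, 0.996, 0.0], [0.0, 0.0, -1.0]]
force: [0.7, -0.5, -1.6]
gripper_width: 0.167
```

```bash
python3 -m jog '[[0,0,0.0008,-0.006,0],[0,0,0,-0.006,0],[0,0,0,-0.006,0],[0,0,0,0,0]]'; python3 -m jog '[[0,0,0,-0.004,0],[0,0,0,-0.002,0],[0,0,0,-0.001,0],[0,0,0,0,0]]'; python3 -m jog '[[0,0,0,-0.0015,0],[0,0,0,0,0]]';  python3 -m jog '[[0,0,0,-0.0015,0],[0,0,0,0,0],[0,0,0,0,0]]'
```

```text
clock: 17.55
ee_pos: [0.4998, -0.0682, 0.1435]
tool_rot: [[-0.996, 0.088, -0.002], [0.088, 0.996, -0.0], [0.002, -0.0, -1.0]]
force: [0.3, 0.1, -1.5]
gripper_width: 0.165
clock: 17.95
ee_pos: [0.5006, -0.0683, 0.1376]
tool_rot: [[-0.996, 0.088, -0.0], [0.088, 0.996, 0.0], [0.0, -0.0, -1.0]]
force: [0.2, -0.2, -1.3]
gripper_width: 0.165
clock: 18.15
ee_pos: [0.5008, -0.0682, 0.1362]
tool_rot: [[-0.996, 0.088, 0.0], [0.088, 0.996, 0.0], [-0.0, 0.0, -1.0]]
force: [0.2, -0.8, -1.0]
gripper_width: 0.161
clock: 18.45
ee_pos: [0.5017, -0.0683, 0.1362]
tool_rot: [[-0.996, 0.088, 0.002], [0.088, 0.996, 0.0], [-0.002, 0.001, -1.0]]
force: [-2.7, 0.5, 10.7]
gripper_width: 0.162
```

Hub 3 is good. On to hub 4.

```bash
python3 -m jog '[[0,0,0,0.02,0],[0,0,0,0.035,0],[0,0,0,0.034,0],[0,0,-0.015,0,-0.05],[0,-0.004,-0.03,0,-0.08]]'; python3 -m jog '[[0,-0.005,-0.024,0,-0.08],[0,-0.003,-0.005,0,-0.027],[0,0,0,0,0],[0,0,0,0,0]]'
python3 - <<'E'
from h import *
avg(3);im,P=snap("wrist","w10");np.save("P10.npy",P,allow_pickle=True)
cv2.imwrite("pics/w10c.png",cv2.resize(im[60:300,160:480],None,fx=2.4,fy=2.4,interpolation=cv2.INTER_CUBIC))
E
```

```text
clock: 18.95
ee_pos: [0.4979, -0.1117, 0.2244]
tool_rot: [[-0.977, 0.215, 0.003], [0.215, 0.977, 0.001], [-0.002, 0.002, -1.0]]
force: [0.2, -0.2, -0.0]
gripper_width: 0.168
clock: 19.35
ee_pos: [0.4885, -0.1416, 0.2231]
tool_rot: [[-0.948, 0.318, -0.001], [0.318, 0.948, 0.001], [0.001, 0.0, -1.0]]
force: [-0.4, 0.2, -1.8]
gripper_width: 0.169
avg [ 0.4888 -0.1412  0.2233] sd [0.0001 0.     0.0001] yaw -0.3228 F [ 0.7 -0.8 -0.5] w0.165 t19.5
```

View pics/w10c.png

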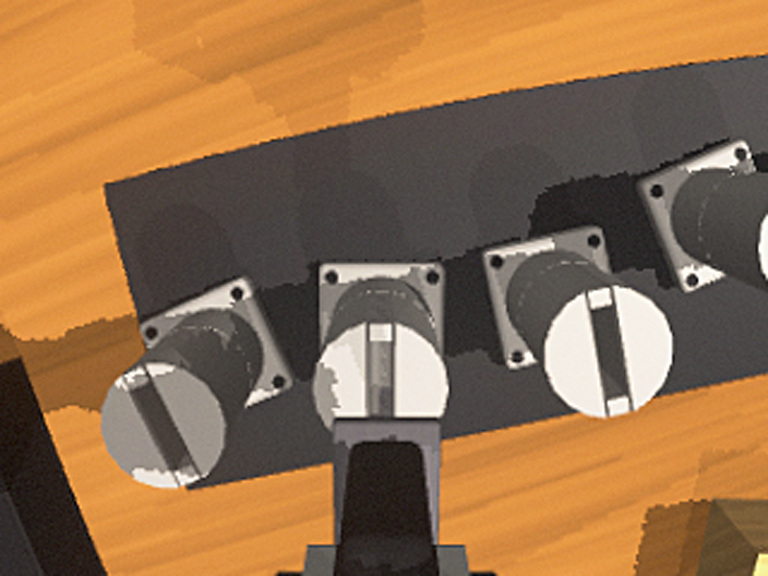

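```bash
python3 -m jog '[[0,-0.0003,-0.0006,-0.02,0],[0,0,0,-0.012,0],[0,0,0,-0.01,0],[0,0,0,-0.005,0],[0,0,0,-0.003,0]]'; python3 -m jog '[[0,0,0,-0.002,0],[0,0,0,-0.002,0],[0,0,0,0,0]]'; python3 -m jog '[[0,0,0,-0.0015,0],[0,0,0,0,0]]'; python3 -m jog '[[0,0,0,-0.0015,0],[0,0,0,0,0]]'
```

```text
clock: 20.05
ee_pos: [0.4882, -0.1428, 0.1732]
tool_rot: [[-0.948, 0.319, -0.001], [0.319, 0.948, -0.0], [0.001, -0.0, -1.0]]
force: [-0.6, 0.4, -1.0]
gripper_width: 0.167
clock: 20.35
ee_pos: [0.4885, -0.1429, 0.1698]
tool_rot: [[-0.948, 0.319, 0.0], [0.319, 0.948, 0.0], [-0.0, 0.0, -1.0]]
force: [-0.6, -0.7, -1.2]
gripper_width: 0.166
clock: 20.55
ee_pos: [0.4884, -0.1428, 0.1682]
tool_rot: [[-0.948, 0.319, 0.0], [0.319, 0.948, 0.0], [-0.0, 0.0, -1.0]]
force: [0.3, 0.7, -0.7]
gripper_width: 0.165
clock: 20.75
ee_pos: [0.4883, -0.1428, 0.1665]
tool_rot: [[-0.948, 0.319, -0.0], [0.319, 0.948, 0.0], [0.0, 0.0, -1.0]]
force: [0.2, 0.1, -0.3]
gripper_width: 0.162
```

```bash
python3 -m jog '[[0,0,0,-0.0015,0],[0,0,0,0,0]]'; python3 -m jog '[[0,0,0,-0.0015,0],[0,0,0,0,0],[0,0,0,0,0]]'
```

```text
clock: 20.95
ee_pos: [0.4891, -0.1431, 0.166]
tool_rot: [[-0.948, 0.319, 0.001], [0.319, 0.948, -0.0], [-0.001, 0.0, -1.0]]
force: [-1.5, 0.5, 5.8]
gripper_width: 0.164
clock: 21.25
ee_pos: [0.4899, -0.1432, 0.1657]
tool_rot: [[-0.948, 0.319, 0.003], [0.319, 0.948, 0.0], [-0.003, 0.001, -1.0]]
force: [-3.1, -0.0, 14.6]
gripper_width: 0.16
```

Hub 4 jams. On to hub 5.

```bash
python3 -m jog '[[0,0,0,0.01,0],[0,0,0,0.02,0],[0,0,0,0.03,0],[0,0,-0.013,0,0.1],[0,-0.003,-0.03,0,0.12]]'; python3 -m jog '[[0,-0.004,-0.026,0,0.12],[0,-0.003,-0.005,0,0.088],[0,0,0,0,0],[0,0,0,0,0]]'
python3 - <<'E'
from h import *
avg(3);im,P=snap("wrist","w11");np.save("P11.npy",P,allow_pickle=True)
cv2.imwrite("pics/w11c.png",cv2.resize(im[60:300,160:480],None,fx=2.4,fy=2.4,interpolation=cv2.INTER_CUBIC))
E
```

```text
clock: 21.75
ee_pos: [0.4868, -0.1837, 0.2248]
tool_rot: [[-0.995, 0.095, 0.002], [0.095, 0.995, 0.001], [-0.002, 0.001, -1.0]]
force: [0.9, 0.6, -2.3]
gripper_width: 0.164
clock: 22.15
ee_pos: [0.4784, -0.2164, 0.2237]
tool_rot: [[-0.995, -0.101, -0.0], [-0.101, 0.995, 0.0], [0.0, 0.0, -1.0]]
force: [0.1, 0.1, -1.6]
gripper_width: 0.162
avg [ 0.4786 -0.2159  0.2236] sd [0.     0.0001 0.    ] yaw 0.1028 F [-0.3 -0.3 -0.9] w0.162 t22.3
```

View pics/w11c.png

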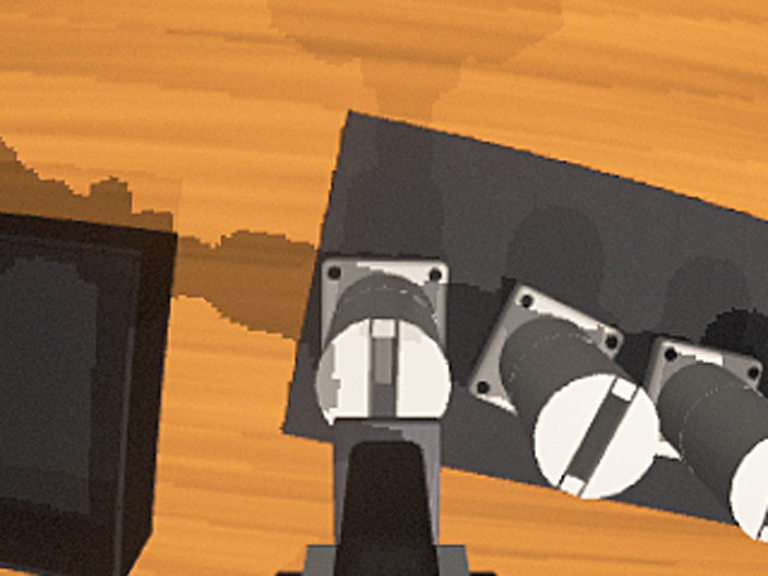

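```bash
python3 -m jog '[[0,0,0,-0.02,0],[0,0,0,-0.012,0],[0,0,0,-0.01,0],[0,0,0,-0.006,0],[0,0,0,-0.005,0]]'; python3 -m jog '[[0,0,0,-0.003,0],[0,0,0,-0.002,0],[0,0,0,0,0]]'; python3 -m jog '[[0,0,0,-0.002,0],[0,0,0,-0.001,0],[0,0,0,0,0]]'
```

```text
clock: 22.85
ee_pos: [0.4783, -0.2168, 0.1702]
tool_rot: [[-0.995, -0.103, -0.0], [-0.103, 0.995, 0.0], [0.0, 0.0, -1.0]]
force: [-0.4, 0.2, -1.3]
gripper_width: 0.168
clock: 23.15
ee_pos: [0.4783, -0.2169, 0.1656]
tool_rot: [[-0.995, -0.103, -0.0], [-0.103, 0.995, 0.0], [0.0, 0.0, -1.0]]
force: [0.2, -0.2, -0.7]
gripper_width: 0.166
clock: 23.45
ee_pos: [0.4783, -0.2168, 0.1626]
tool_rot: [[-0.995, -0.103, -0.0], [-0.103, 0.995, 0.0], [0.0, 0.0, -1.0]]
force: [-0.5, -1.0, -1.0]
gripper_width: 0.163
```

```bash
python3 -m jog '[[0,0,0,-0.006,0],[0,0,0,-0.006,0],[0,0,0,-0.006,0],[0,0,0,0,0]]'; python3 -m jog '[[0,0,0,-0.004,0],[0,0,0,-0.002,0],[0,0,0,-0.001,0],[0,0,0,0,0]]'; python3 -m jog '[[0,0,0,-0.0015,0],[0,0,0,0,0]]';  python3 -m jog '[[0,0,0,-0.0015,0],[0,0,0,0,0],[0,0,0,0,0]]'
```

```text
clock: 23.85
ee_pos: [0.4775, -0.2165, 0.1435]
tool_rot: [[-0.995, -0.103, -0.002], [-0.103, 0.995, 0.0], [0.002, 0.001, -1.0]]
force: [-0.4, -0.9, -1.3]
gripper_width: 0.164
clock: 24.25
ee_pos: [0.4783, -0.2169, 0.1376]
tool_rot: [[-0.995, -0.103, -0.0], [-0.103, 0.995, 0.0], [0.0, 0.0, -1.0]]
force: [-0.7, -0.6, -0.4]
gripper_width: 0.166
clock: 24.45
ee_pos: [0.4785, -0.2169, 0.1362]
tool_rot: [[-0.995, -0.103, 0.0], [-0.103, 0.995, -0.0], [-0.0, -0.0, -1.0]]
force: [-0.7, -0.0, -1.5]
gripper_width: 0.171
clock: 24.75
ee_pos: [0.4793, -0.2172, 0.1362]
tool_rot: [[-0.995, -0.103, 0.002], [-0.103, 0.995, 0.0], [-0.002, -0.0, -1.0]]
force: [-1.9, 0.7, 11.5]
gripper_width: 0.166
```

Hub 5 is good. Taking the blade back to the block.

```bash
python3 -m jog '[[0,0,0,0.02,0],[0,0,0,0.035,0],[0,0,0,0.04,0],[0,0.01,0.012,0.03,-0.05],[0,0.027,0.032,0,-0.08]]'; python3 -m jog '[[0,0.028,0.033,0,-0.08],[0,0.03,0.035,0,-0.08],[0,0.03,0.035,0,-0.08],[0,0.03,0.035,0,-0.08],[0,0.025,0.03,0,-0.03]]'; python3 -m jog '[[0,0.015,0.0192,0,0],[0,0,0,0,0],[0,0,0,0,0],[0,0,0,0,0]]';  python3 - <<'E'
from h import *
avg(3);im,P=snap("wrist","w12");np.save("P12.npy",P,allow_pickle=True)
E
```

```text
clock: 25.25
ee_pos: [0.5162, -0.1774, 0.2649]
tool_rot: [[-0.999, 0.037, 0.008], [0.037, 0.999, -0.002], [-0.008, -0.002, -1.0]]
force: [2.0, -0.3, -1.5]
gripper_width: 0.165
clock: 25.75
ee_pos: [0.6596, -0.0021, 0.2593]
tool_rot: [[-0.93, 0.369, -0.0], [0.369, 0.93, 0.001], [0.0, 0.0, -1.0]]
force: [0.5, -0.3, -1.0]
gripper_width: 0.164
clock: 26.15
ee_pos: [0.6727, 0.0126, 0.2597]
tool_rot: [[-0.929, 0.37, -0.0], [0.37, 0.929, -0.001], [0.0, -0.001, -1.0]]
force: [0.2, -0.4, 0.3]
gripper_width: 0.165
avg [0.6728 0.0127 0.26  ] sd [0.0001 0.0002 0.0001] yaw -0.3790 F [-0.2  0.5 -0.7] w0.165 t26.3
```

View pics/w12.png

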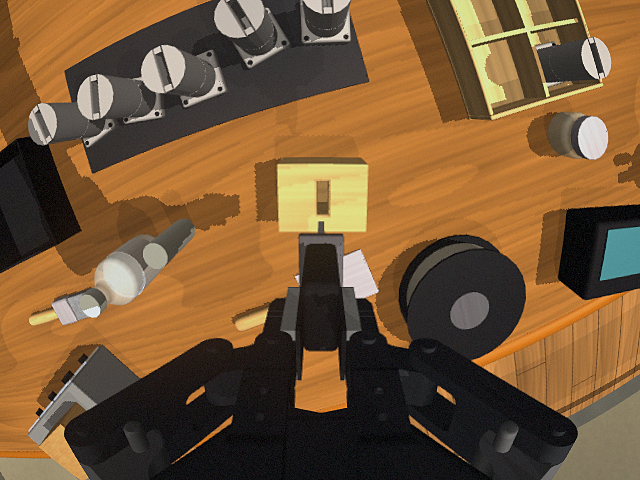

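```bash
python3 -m jog '[[0,0.0007,0.0015,-0.03,0],[0,0,0,-0.03,0],[0,0,0,-0.03,0],[0,0,0,-0.015,0],[0,0,0,0,0]]';python3 -c "
from h import *
avg(2);snap('wrist','w13')"; python3 -m jog '[[0,0,0,-0.01,0],[0,0,0,-0.01,0],[0,0,0,0,0]]'
```

```text
clock: 26.85
ee_pos: [0.6724, 0.0156, 0.1525]
tool_rot: [[-0.93, 0.368, -0.004], [0.368, 0.93, -0.0], [0.004, -0.002, -1.0]]
force: [-0.4, 0.5, -1.6]
gripper_width: 0.164
avg [0.6742 0.0156 0.1552] sd [0.0005 0.     0.0007] yaw -0.3772 F [ 0.6  0.7 -0.5] w0.167 t26.9
clock: 27.3
ee_pos: [0.6729, 0.0161, 0.133]
tool_rot: [[-0.93, 0.368, -0.003], [0.368, 0.93, -0.0], [0.002, -0.001, -1.0]]
force: [-0.1, 0.3, -1.1]
gripper_width: 0.167
```

View pics/w13.png

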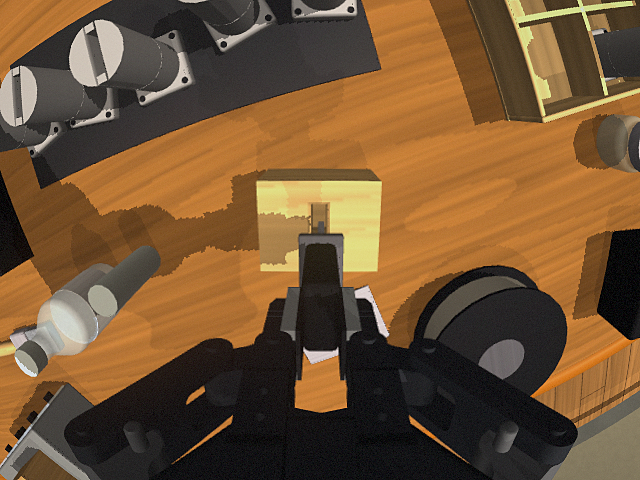

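```bash
python3 -m jog '[[0,0,-0.0012,-0.012,0],[0,0,0,-0.015,0],[0,0,0,-0.012,0],[0,0,0,-0.004,0],[0,0,0,0,0]]'; python3 -m jog '[[0,0,0,-0.002,0],[0,0,0,-0.001,0],[0,0,0,0,0]]'
```

```text
clock: 27.8
ee_pos: [0.6733, 0.0146, 0.0903]
tool_rot: [[-0.93, 0.368, -0.002], [0.368, 0.93, -0.0], [0.002, -0.001, -1.0]]
force: [-0.5, -1.0, -0.9]
gripper_width: 0.164
clock: 28.1
ee_pos: [0.6743, 0.0147, 0.089]
tool_rot: [[-0.93, 0.368, 0.001], [0.368, 0.93, 0.0], [-0.001, 0.0, -1.0]]
force: [0.6, -0.2, -0.9]
gripper_width: 0.164
```

```bash
python3 -m jog '[[0,0,0,-0.002,0],[0,0,0,-0.001,0],[0,0,0,0,0]]'; python3 -m jog '[[0,0,0,-0.001,0],[0,0,0,0,0]]'
```

```text
clock: 28.4
ee_pos: [0.6739, 0.0147, 0.0855]
tool_rot: [[-0.93, 0.368, -0.0], [0.368, 0.93, 0.0], [0.0, -0.0, -1.0]]
force: [-0.1, -0.3, -0.5]
gripper_width: 0.165
clock: 28.6
ee_pos: [0.6742, 0.0147, 0.0852]
tool_rot: [[-0.93, 0.368, 0.0], [0.368, 0.93, 0.0], [-0.0, 0.0, -1.0]]
force: [-2.1, 0.4, 3.6]
gripper_width: 0.162
```

```bash
python3 -m jog '[[0.05,0,0,0,0],[0.085,0,0,0,0],[0.085,0,0,0,0],[0.085,0,0,0,0],[0.085,0,0,0,0]]'; python3 -m jog '[[0.085,0,0,0.02,0],[0.085,0,0,0.04,0],[0.085,0,0,0.05,0],[0.085,0,0,0.05,0],[0.085,0,0,0.02,0]]';  python3 - <<'E'
from h import *
avg(3);im,P=snap("wrist","w14");np.save("P14.npy",P,allow_pickle=True)
E
```

```text
clock: 29.1
ee_pos: [0.674, 0.0146, 0.0846]
tool_rot: [[-0.93, 0.368, -0.0], [0.368, 0.93, -0.0], [0.0, -0.0, -1.0]]
force: [-0.9, -0.9, 1.0]
gripper_width: 0.986
clock: 29.6
ee_pos: [0.6763, 0.0141, 0.2706]
tool_rot: [[-0.93, 0.368, 0.008], [0.368, 0.93, 0.001], [-0.007, 0.004, -1.0]]
force: [0.8, -0.3, -0.5]
gripper_width: 0.991
avg [0.6761 0.0144 0.2693] sd [0.0009 0.0001 0.0024] yaw -0.3770 F [ 0.4  0.1 -1.2] w0.995 t29.8
```

View pics/w14.png

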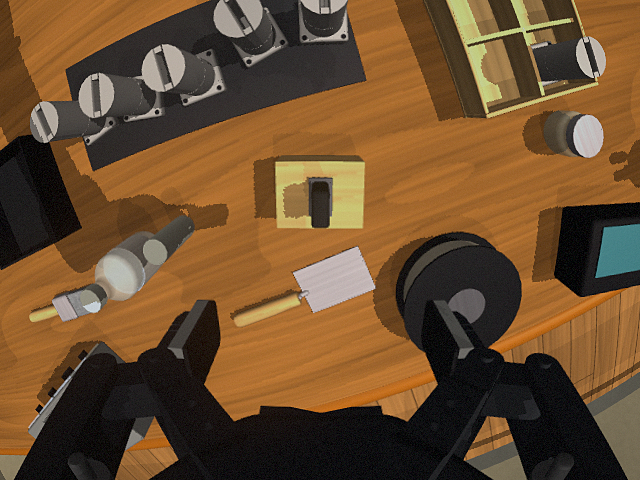

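The blade hangs in the block again, with its handle at (319,203). Next I'll measure the hubs, crate and bin.

```bash
python3 -m jog '[[0.06,-0.03,0.02,0.01,0.1],[0.06,-0.04,0.03,0.01,0.1],[0.06,-0.035,0.04,0,0.1],[0.06,0,0.03,0,0.077],[0.06,0,0,0,0]]';  python3 - <<'E'
from h import *
avg(6);im,P=snap("wrist","w15");np.save("P15.npy",P,allow_pickle=True)
for t in("hub_1","crate","packed_a"):
  for d in cams.pinpoint("wrist",t): print(t,d["score"],d["pixel"],atz("wrist",d["pixel"],0.003,P))
E
```

```text
clock: 30.3
ee_pos: [0.57, 0.138, 0.2827]
tool_rot: [[-1.0, -0.011, -0.003], [-0.011, 1.0, 0.002], [0.003, 0.002, -1.0]]
force: [0.6, 0.6, 0.0]
gripper_width: 0.703
avg [0.572  0.1314 0.2833] sd [0.0005 0.0017 0.0004] yaw -0.0002 F [-0.1 -0.6  0.1] w0.699 t30.6
hub_1 0.95 [287.8, 120.9] [0.49604297 0.09108131 0.003     ]
hub_1 0.92 [72.9, 126.7] [ 0.48001454 -0.21490187  0.003     ]
hub_1 0.82 [163.5, 128.1] [ 0.4967218  -0.06845568  0.003     ]
hub_1 0.65 [223.2, 113.5] [0.48394295 0.01201695 0.003     ]
crate 0.75 [81.2, 251.0] [ 0.66396491 -0.23075275  0.003     ]
crate 0.64 [453.8, 158.1] [0.53779011 0.29783211 0.003     ]
packed_a 0.74 [487.3, 93.9] [0.45218575 0.34106554 0.003     ]
packed_a 0.66 [469.8, 222.2] [0.6217732  0.32820247 0.003     ]
```

View pics/w15.png

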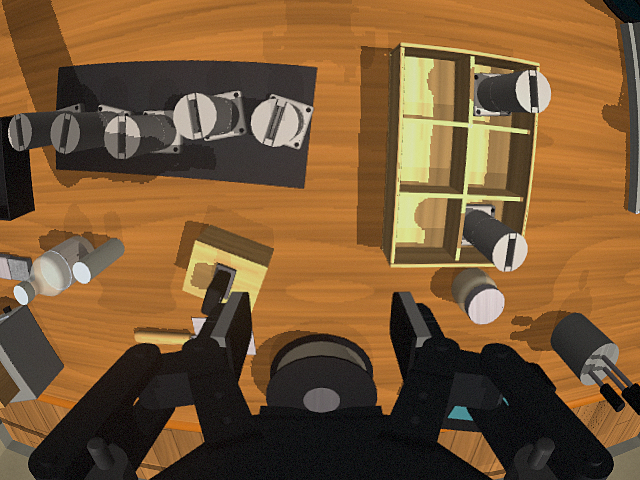

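Run:
```python
from fitall import *
im=cv2.imread("pics/w15.png");P=np.load("P15.npy",allow_pickle=True).item()
r=rect(im,"wrist",P,.39,.69,.19,.41,.065,.0005)
for k in range(0,440,100): cv2.line(r,(k,0),(k,10),(255,0,0),1)
cv2.imwrite("pics/crate.png",r);print(r.shape)
run("w15",P,[(278,123),(196,116),(122,137)])
```

```text
(600, 440, 3)
0 [ 0.4962  0.0885 -0.3309] -135.2
1 [0.4865 0.0132 0.1331] -157.7
2 [ 0.5005 -0.067  -0.0997] -99.1
```

View pics/crate.png

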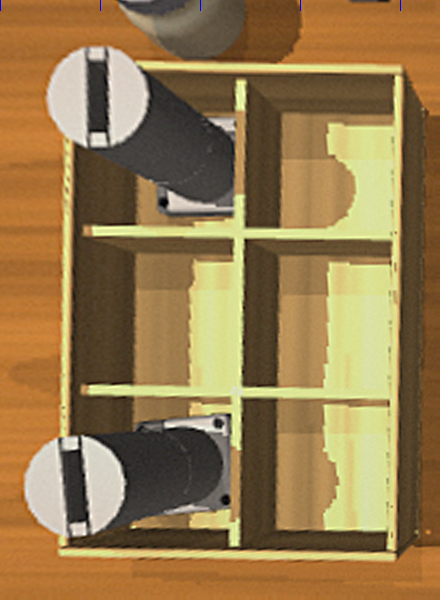

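View pics/w15_fits.png

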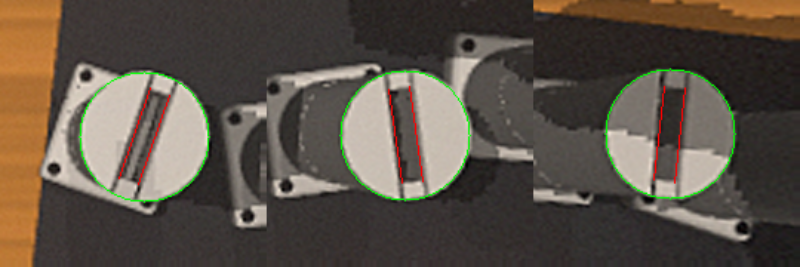

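```bash
python3 -m jog '[[0.06,-0.026,-0.014,-0.02,-0.1],[0.06,-0.025,-0.014,-0.03,-0.1],[0.06,-0.025,-0.014,-0.04,-0.1],[0.06,0,0,-0.03,-0.031],[0.06,0,0,0,0]]'; python3 -m jog '[[0.06,0,0,0,0],[0.06,0,0,0,0]]';  python3 - <<'E'
from h import *
avg(4);im,P=snap("wrist","w16");np.save("P16.npy",P,allow_pickle=True)
E
```

```text
clock: 31.3
ee_pos: [0.4927, 0.0885, 0.1614]
tool_rot: [[-0.945, 0.326, -0.006], [0.326, 0.945, -0.002], [0.005, -0.004, -1.0]]
force: [0.6, -0.5, 0.4]
gripper_width: 0.698
clock: 31.5
ee_pos: [0.4979, 0.0903, 0.1663]
tool_rot: [[-0.946, 0.324, 0.003], [0.324, 0.946, 0.001], [-0.003, 0.002, -1.0]]
force: [0.4, -0.1, -0.4]
gripper_width: 0.701
avg [0.4974 0.0902 0.1659] sd [0.0003 0.0001 0.0003] yaw -0.3302 F [-0.2  0.4 -0.2] w0.704 t31.7
```

View pics/w16.png

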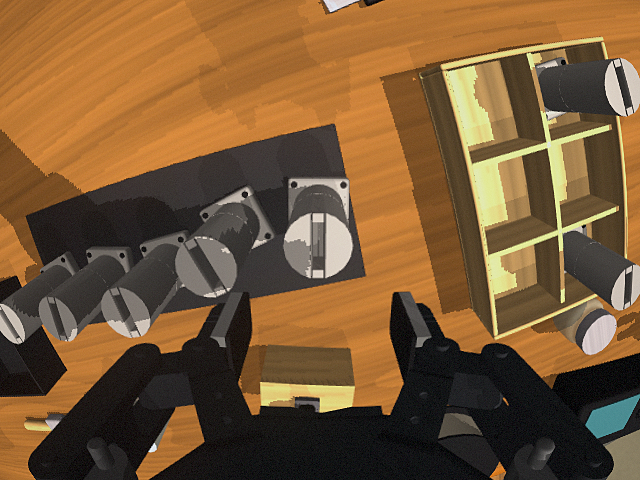

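```bash
python3 -m jog '[[0.06,-0.001,-0.0015,-0.03,0],[0.06,0,0,-0.03,0],[0.06,0,0,-0.02,0],[0.06,0,0,-0.008,0],[0.06,0,0,0,0]]'; python3 -m jog '[[0.03,0,0,0,0],[0.03,0,0,0,0],[0.03,0,0,0,0],[0.03,0,0,0,0]]'; python3 -c "
from h import *
avg(3)"
```

```text
clock: 32.25
ee_pos: [0.4945, 0.0881, 0.076]
tool_rot: [[-0.946, 0.325, -0.001], [0.325, 0.946, -0.001], [0.001, -0.001, -1.0]]
force: [-0.5, 0.7, -0.5]
gripper_width: 0.702
clock: 32.65
ee_pos: [0.496, 0.0886, 0.078]
tool_rot: [[-0.946, 0.325, 0.002], [0.325, 0.946, 0.001], [-0.002, 0.002, -1.0]]
force: [-2.4, 0.3, 6.5]
gripper_width: 0.481
avg [0.4959 0.0886 0.078 ] sd [0. 0. 0.] yaw -0.3308 F [-1.3  0.5  6.5] w0.474 t32.8
```

```bash
python3 -m jog '[[0.03,0,0,0.02,0],[0.03,0,0,0.04,0],[0.03,0,0,0.05,0],[0.03,0,0,0.045,0],[0.03,0,-0.03,0.0,0.06]]'; python3 -m jog '[[0.03,0.004,-0.045,0,0.07],[0.03,0.005,-0.045,0,0.07],[0.03,0.005,-0.045,0,0.07],[0.03,0.005,-0.045,0,0.06],[0.03,0.005,-0.045,0,0]]'; python3 -m jog '[[0.03,0,-0.045,0,0],[0.03,0,-0.03,0,0],[0.03,0,-0.01,0,0],[0.03,0,0,0,0],[0.03,0,0,0,0]]';  python3 - <<'E'
from h import *
avg(4);im,P=snap("wrist","w17");np.save("P17.npy",P,allow_pickle=True)
E
```

```text
clock: 33.3
ee_pos: [0.4992, 0.0627, 0.2384]
tool_rot: [[-0.965, 0.261, 0.012], [0.261, 0.965, 0.006], [-0.01, 0.009, -1.0]]
force: [1.8, 0.1, -1.4]
gripper_width: 0.474
clock: 33.8
ee_pos: [0.5189, -0.1685, 0.2323]
tool_rot: [[-1.0, -0.001, 0.002], [-0.001, 1.0, 0.0], [-0.002, 0.0, -1.0]]
force: [1.1, 0.4, -1.5]
gripper_width: 0.477
clock: 34.3
ee_pos: [0.5192, -0.2501, 0.2315]
tool_rot: [[-1.0, -0.001, 0.0], [-0.001, 1.0, 0.001], [-0.0, 0.001, -1.0]]
force: [0.8, 0.1, -1.6]
gripper_width: 0.473
avg [ 0.5194 -0.2497  0.2314] sd [0.     0.0002 0.    ] yaw 0.0020 F [-0.3 -0.1 -1.4] w0.471 t34.5
```

View pics/w17.png

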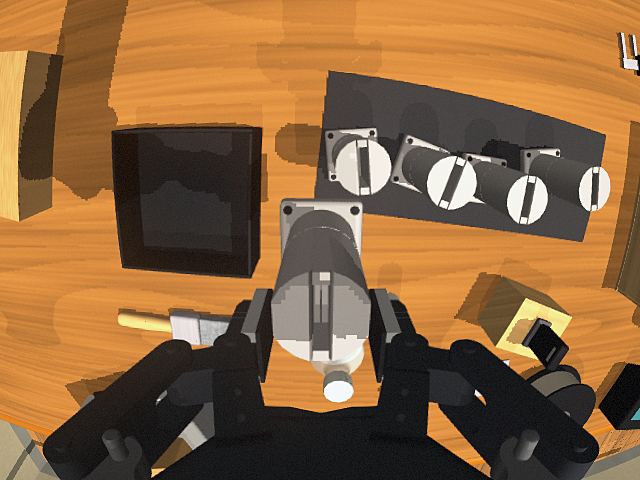

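Run:
```python
from h import *
im=cv2.imread("pics/w17.png");P=np.load("P17.npy",allow_pickle=True).item()
r=rect(im,"wrist",P,.41,.63,-.51,-.26,.06,.0005);r=cv2.convertScaleAbs(r,alpha=2.5)
for k in range(0,500,100): cv2.line(r,(k,0),(k,10),(255,255,0),1);cv2.line(r,(0,k),(10,k),(255,255,0),1)
cv2.imwrite("pics/bin.png",r)
```

```text
(no output)
```

View pics/bin.png

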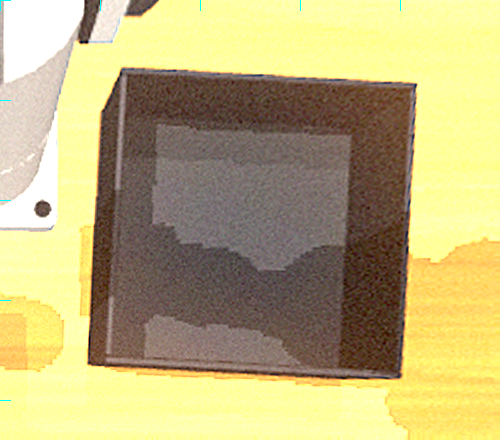

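```bash
python3 -m jog '[[0.03,0.01,-0.04,0,-0.02],[0.03,0.01,-0.04,0,-0.03],[0.03,0.01,-0.04,0,0],[0.03,0.0046,-0.025,0,0],[0.03,0,0,-0.02,0]]'; python3 -m jog '[[0.03,0,0,-0.03,0],[0.03,0,0,-0.01,0],[0.03,0,0,0,0],[0.03,0,0,0,0]]';  python3 - <<'E'
from h import *
avg(4);im,P=snap("wrist","w18")
E
```

```text
clock: 35.05
ee_pos: [0.5541, -0.4023, 0.2138]
tool_rot: [[-0.998, 0.055, 0.004], [0.055, 0.998, -0.006], [-0.004, -0.006, -1.0]]
force: [-0.9, -0.0, -0.8]
gripper_width: 0.472
clock: 35.45
ee_pos: [0.5541, -0.3967, 0.1725]
tool_rot: [[-0.999, 0.05, 0.001], [0.05, 0.999, -0.001], [-0.001, -0.001, -1.0]]
force: [0.4, -1.2, -1.6]
gripper_width: 0.472
avg [ 0.5543 -0.3972  0.1731] sd [0.0001 0.0001 0.0001] yaw -0.0505 F [-0.3 -0.8 -2. ] w0.473 t35.6
```

View pics/w18.png

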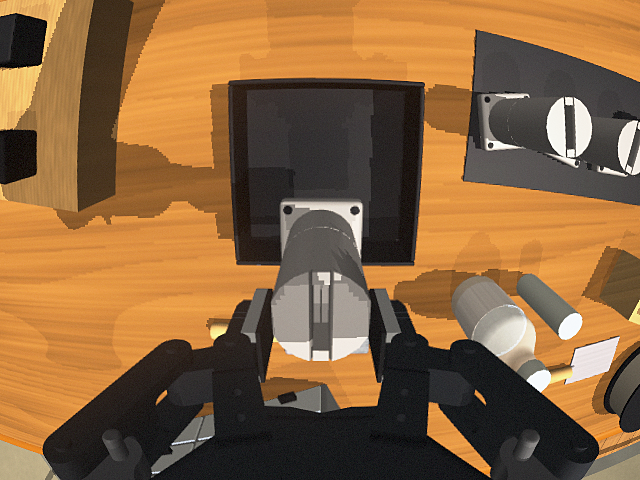

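```bash
python3 -m jog '[[0.03,0,0.002,-0.025,0],[0.03,0,0,-0.02,0],[0.03,0,0,-0.015,0],[0.03,0,0,-0.01,0],[0.03,0,0,0,0]]'; python3 -c "
from h import *
avg(2);snap('wrist','w19')"; python3 -m jog '[[0.03,0,0,-0.01,0],[0.03,0,0,-0.008,0],[0.03,0,0,0,0]]'
```

```text
clock: 36.2
ee_pos: [0.5529, -0.3944, 0.1003]
tool_rot: [[-0.999, 0.051, -0.002], [0.051, 0.999, 0.001], [0.002, 0.001, -1.0]]
force: [-0.1, 0.3, -2.2]
gripper_width: 0.471
avg [ 0.5536 -0.3951  0.1017] sd [0.0002 0.0002 0.0004] yaw -0.0510 F [-0.   0.9 -1.3] w0.475 t36.3
clock: 36.65
ee_pos: [0.5527, -0.394, 0.0818]
tool_rot: [[-0.999, 0.051, -0.002], [0.051, 0.999, 0.002], [0.002, 0.001, -1.0]]
force: [-0.0, 0.5, -0.6]
gripper_width: 0.476
```

View pics/w19.png

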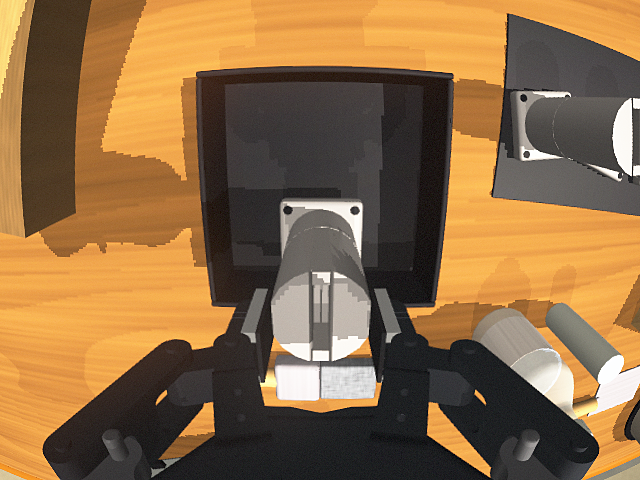

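Hub 1's foot is inside the bin. Setting it down.

```bash
python3 -m jog '[[0.03,0,0,-0.003,0],[0.03,0,0,0,0],[0.03,0,0,0,0]]'; python3 -m jog '[[0.03,0,0,-0.0015,0],[0.03,0,0,0,0]]'
```

```text
clock: 36.95
ee_pos: [0.5536, -0.3949, 0.0806]
tool_rot: [[-0.999, 0.051, 0.0], [0.051, 0.999, -0.0], [-0.0, -0.0, -1.0]]
force: [-0.5, -0.3, -1.3]
gripper_width: 0.472
clock: 37.15
ee_pos: [0.5537, -0.395, 0.0792]
tool_rot: [[-0.999, 0.051, 0.001], [0.051, 0.999, -0.0], [-0.001, -0.0, -1.0]]
force: [0.4, 0.1, -0.6]
gripper_width: 0.477
```

```bash
python3 -m jog '[[0.03,0,0,-0.0005,0],[0.06,0,0,0,0],[0.065,0,0,0,0],[0.065,0,0,0,0],[0.065,0,0,0,0]]'; python3 -m jog '[[0.065,0,0,0.02,0],[0.065,0,0,0.04,0],[0.065,0,0,0.05,0],[0.065,-0.01,0.03,0.05,-0.07],[0.065,-0.01,0.04,0.04,-0.1]]'; python3 -m jog '[[0.065,0.0,0.04,0,-0.1],[0.065,0,0.04,0,0],[0.065,0,0,0,0],[0.065,0,0,0,0],[0.065,0,0,0,0]]';python3 - <<'E'
from h import *
avg(3);im,P=snap("wrist","w20");np.save("P20.npy",P,allow_pickle=True)
E
```

```text
clock: 37.65
ee_pos: [0.5535, -0.3948, 0.0784]
tool_rot: [[-0.999, 0.051, -0.0], [0.051, 0.999, 0.0], [0.0, 0.0, -1.0]]
force: [0.2, -0.4, 0.1]
gripper_width: 0.756
clock: 38.15
ee_pos: [0.5359, -0.3364, 0.2683]
tool_rot: [[-0.974, 0.226, 0.002], [0.225, 0.974, -0.002], [-0.003, -0.002, -1.0]]
force: [0.2, 0.8, 1.6]
gripper_width: 0.761
clock: 38.65
ee_pos: [0.536, -0.2559, 0.2656]
tool_rot: [[-0.949, 0.317, -0.0], [0.317, 0.949, -0.001], [-0.0, -0.001, -1.0]]
force: [0.1, -0.2, -0.4]
gripper_width: 0.759
avg [ 0.5358 -0.2563  0.2655] sd [0.     0.     0.0001] yaw -0.3232 F [-0.8 -0.8 -0. ] w0.762 t38.8
```

View pics/w20.png

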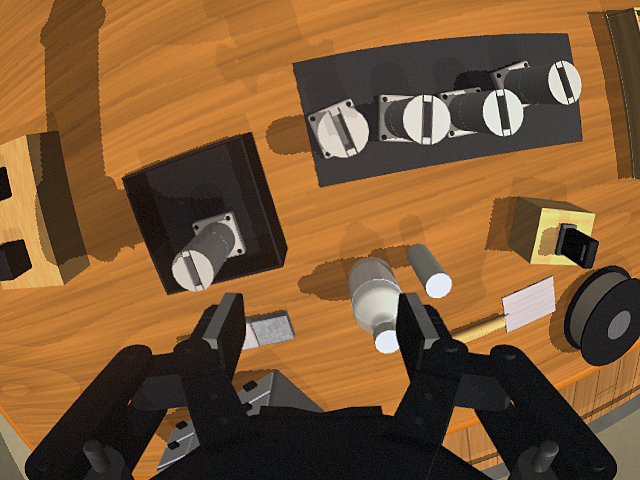

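Run:
```python
from fitall import *
P=np.load("P20.npy",allow_pickle=True).item()
run("w20",P,[(342,132),(427,120),(503,113)])
```

```text
0 [ 0.4774 -0.217   0.0766] -160.1
1 [ 0.4883 -0.1434 -0.3214] -208.1
2 [ 0.5002 -0.0687 -0.0847] -223.6
```

View pics/w20_fits.png

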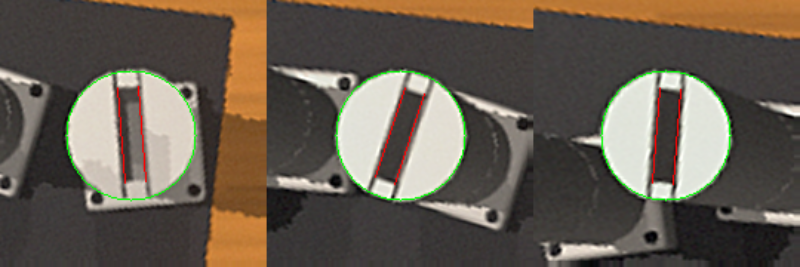

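```bash
python3 -m jog '[[0.056,-0.015,0.035,-0.02,0],[0.056,-0.02,0.04,-0.03,0],[0.056,-0.0125,0.03,-0.04,0],[0.056,0,0.008,-0.01,0],[0.056,0,0,0,0]]'; python3 -m jog '[[0.056,0,0,0,0],[0.056,0,0,0,0]]';  python3 - <<'E'
from h import *
avg(4);im,P=snap("wrist","w21")
E
```

```text
clock: 39.35
ee_pos: [0.4897, -0.1444, 0.1675]
tool_rot: [[-0.949, 0.314, -0.003], [0.314, 0.949, 0.0], [0.003, -0.001, -1.0]]
force: [1.2, -0.3, 0.1]
gripper_width: 0.657
clock: 39.55
ee_pos: [0.4921, -0.1474, 0.1703]
tool_rot: [[-0.948, 0.318, 0.003], [0.318, 0.948, -0.001], [-0.003, -0.0, -1.0]]
force: [-0.7, -0.2, 1.2]
gripper_width: 0.654
avg [ 0.4916 -0.1468  0.1699] sd [0.0003 0.0003 0.0002] yaw -0.3225 F [0.  0.7 0.4] w0.655 t39.8
```

View pics/w21.png

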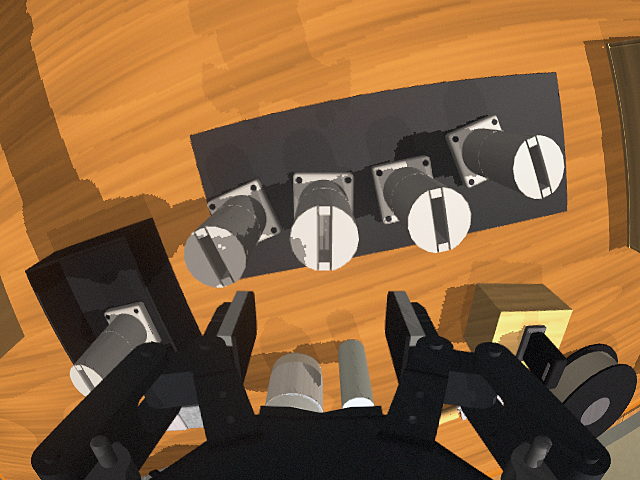

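```bash
python3 -m jog '[[0.056,-0.003,0.0035,-0.015,0],[0.056,0,0,-0.005,0],[0.056,0,0,0,0],[0.056,0,0,0,0],[0.056,0,0,0,0]]'; python3 -m jog '[[0.056,0,0,-0.03,0],[0.056,0,0,-0.025,0],[0.056,0,0,-0.01,0],[0.056,0,0,-0.007,0],[0.056,0,0,0,0]]'; python3 -m jog '[[0.03,0,0,0,0],[0.03,0,0,0,0],[0.03,0,0,0,0],[0.03,0,0,0,0]]'; python3 -c "
from h import *
avg(3)"
```

```text
clock: 40.3
ee_pos: [0.4881, -0.1421, 0.1494]
tool_rot: [[-0.949, 0.315, 0.001], [0.315, 0.949, -0.0], [-0.001, 0.0, -1.0]]
force: [-0.6, -0.6, 0.1]
gripper_width: 0.655
clock: 40.8
ee_pos: [0.4877, -0.142, 0.0768]
tool_rot: [[-0.949, 0.315, -0.0], [0.315, 0.949, -0.0], [0.0, -0.0, -1.0]]
force: [0.0, 0.8, -0.3]
gripper_width: 0.655
clock: 41.2
ee_pos: [0.4885, -0.1423, 0.0782]
tool_rot: [[-0.949, 0.316, 0.002], [0.316, 0.949, -0.0], [-0.002, 0.001, -1.0]]
force: [-1.5, -1.2, 6.5]
gripper_width: 0.477
avg [ 0.4885 -0.1423  0.0782] sd [0. 0. 0.] yaw -0.3211 F [-0.2 -0.6  6.9] w0.475 t41.4
```

```bash
python3 -m jog '[[0.03,0,0,0.02,0],[0.03,0,0,0.04,0],[0.03,0,0,0.05,0],[0.03,0,0,0.045,0],[0.03,0,-0.03,0.0,0.06]]'; python3 -m jog '[[0.03,0,-0.045,0,0.07],[0.03,0,-0.045,0,0.07],[0.03,0,-0.045,0,0.07],[0.03,-0.002,-0.045,0,0],[0.03,0,-0.03,0,0]]'; python3 -m jog '[[0.03,0,-0.006,-0.03,0],[0.03,0,0,-0.03,0],[0.03,0,0,0,0],[0.03,0,0,0,0],[0.03,0,0,0,0]]';  python3 - <<'E'
from h import *
avg(4);im,P=snap("wrist","w22")
E
```

```text
clock: 41.85
ee_pos: [0.4923, -0.1693, 0.2382]
tool_rot: [[-0.968, 0.251, 0.012], [0.251, 0.968, 0.002], [-0.011, 0.004, -1.0]]
force: [1.4, -0.2, -1.4]
gripper_width: 0.474
clock: 42.35
ee_pos: [0.4843, -0.3855, 0.2326]
tool_rot: [[-0.999, 0.054, 0.0], [0.054, 0.999, -0.002], [-0.0, -0.002, -1.0]]
force: [0.3, -0.4, -1.1]
gripper_width: 0.477
clock: 42.85
ee_pos: [0.4866, -0.3883, 0.1738]
tool_rot: [[-0.999, 0.05, 0.002], [0.05, 0.999, -0.001], [-0.002, -0.001, -1.0]]
force: [0.4, -0.1, 0.4]
gripper_width: 0.479
avg [ 0.4865 -0.3882  0.1736] sd [0.0001 0.0001 0.0003] yaw -0.0503 F [ 0.6  0.2 -0.6] w0.473 t43.0
```

View pics/w22.png

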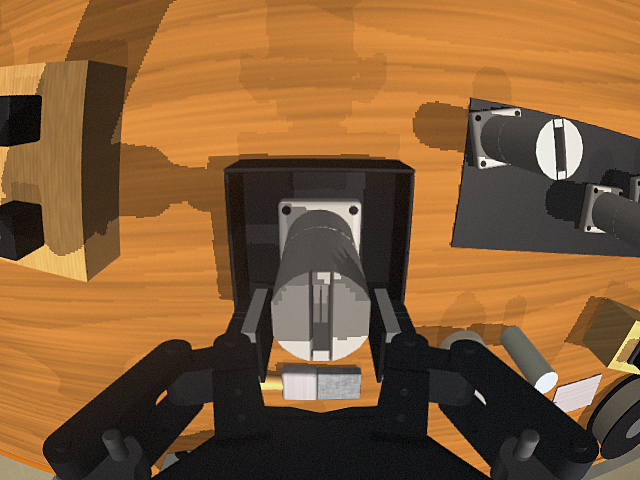

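```bash
python3 -m jog '[[0.03,0,-0.001,-0.025,0],[0.03,0,0,-0.02,0],[0.03,0,0,-0.02,0],[0.03,0,0,-0.015,0],[0.03,0,0,-0.01,0]]'; python3 -m jog '[[0.03,0,0,-0.003,0],[0.03,0,0,-0.001,0],[0.03,0,0,0,0]]'
```

```text
clock: 43.6
ee_pos: [0.4855, -0.3886, 0.0809]
tool_rot: [[-0.999, 0.051, -0.001], [0.051, 0.999, 0.0], [0.001, 0.0, -1.0]]
force: [0.6, 0.9, -0.7]
gripper_width: 0.473
clock: 43.9
ee_pos: [0.4862, -0.389, 0.0793]
tool_rot: [[-0.999, 0.051, 0.001], [0.051, 0.999, 0.0], [-0.001, 0.001, -1.0]]
force: [-1.3, 1.6, 5.8]
gripper_width: 0.474
```

```bash
python3 -m jog '[[0.05,0,0,0,0],[0.06,0,0,0,0],[0.06,0,0,0,0],[0.06,0,0,0,0],[0.06,0,0,0.02,0]]'; python3 -m jog '[[0.06,0,0,0.04,0],[0.06,0,0,0.05,0],[0.06,0.01,0.03,0.05,0.05],[0.06,0.02,0.04,0.03,0.05],[0.06,0.02,0.04,0,0.04]]'; python3 -m jog '[[0.06,0.0,0.04,0,0],[0.06,0,0.01,0,0],[0.06,0,0,0,0],[0.06,0,0,0,0],[0.06,0,0,0,0]]';python3 - <<'E'
from h import *
avg(3);im,P=snap("wrist","w23");np.save("P23.npy",P,allow_pickle=True)
E
```

```text
clock: 44.4
ee_pos: [0.4842, -0.3875, 0.0958]
tool_rot: [[-0.999, 0.051, -0.004], [0.051, 0.999, 0.003], [0.004, 0.002, -1.0]]
force: [0.3, 0.9, 0.4]
gripper_width: 0.705
clock: 44.9
ee_pos: [0.5346, -0.2881, 0.2631]
tool_rot: [[-0.996, -0.088, 0.008], [-0.088, 0.996, -0.003], [-0.008, -0.004, -1.0]]
force: [0.8, 0.2, -0.8]
gripper_width: 0.701
clock: 45.4
ee_pos: [0.532, -0.2386, 0.2581]
tool_rot: [[-0.996, -0.086, -0.0], [-0.086, 0.996, -0.001], [0.0, -0.001, -1.0]]
force: [-0.1, 0.1, -0.1]
gripper_width: 0.702
avg [ 0.5321 -0.2382  0.258 ] sd [0.0001 0.0002 0.    ] yaw 0.0864 F [-0.3  0.3 -0.3] w0.706 t45.5
```

View pics/w23.png

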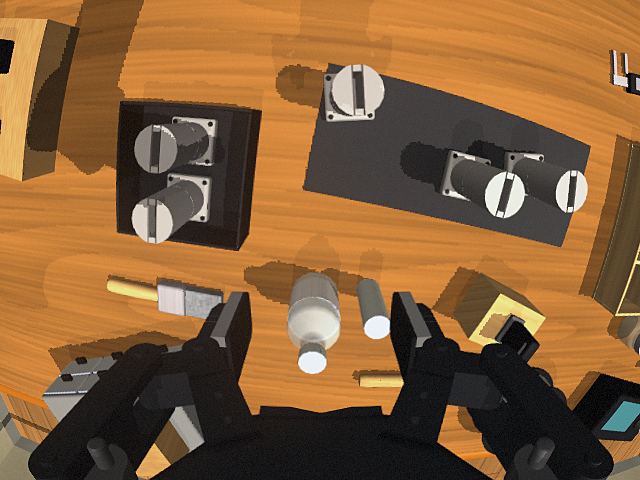

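Both scrap hubs stand in the bin. Hub 5, now at (357,90), seems to have been knocked aside, so I'm fitting it again.

Run:
```python
from fitall import *
P=np.load("P23.npy",allow_pickle=True).item()
run("w23",P,[(357,90),(504,194),(572,191)])
```

```text
0 [ 0.4262 -0.2161  0.1576] -156.7
1 [ 0.5002 -0.0687 -0.089 ] -227.4
2 [0.4862 0.0116 0.132 ] -207.3
```

View pics/w23_fits.png

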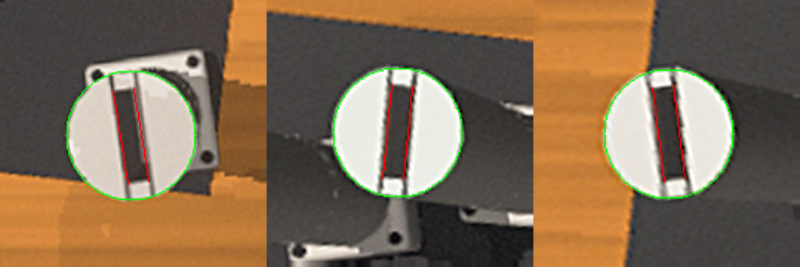

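```bash
python3 -m jog '[[0.06,-0.035,0.007,0,0.03],[0.06,-0.035,0.008,-0.02,0.04],[0.06,-0.03,0.007,-0.03,0],[0.06,-0.006,0,-0.03,0],[0.06,0,0,-0.01,0]]'; python3 -m jog '[[0.06,0,0,0,0],[0.06,0,0,0,0],[0.06,0,0,0,0]]';  python3 - <<'E'
from h import *
avg(4);im,P=snap("wrist","w24");np.save("P24.npy",P,allow_pickle=True)
E
```

```text
clock: 46.1
ee_pos: [0.4239, -0.214, 0.166]
tool_rot: [[-0.988, -0.157, -0.004], [-0.157, 0.988, 0.002], [0.003, 0.002, -1.0]]
force: [0.4, -0.1, 0.3]
gripper_width: 0.704
clock: 46.4
ee_pos: [0.4284, -0.215, 0.1692]
tool_rot: [[-0.987, -0.159, 0.002], [-0.159, 0.987, -0.001], [-0.002, -0.001, -1.0]]
force: [0.4, -0.6, -0.7]
gripper_width: 0.702
avg [ 0.4277 -0.2147  0.1688] sd [0.0003 0.0001 0.0002] yaw 0.1594 F [-0.3 -0.6  0.4] w0.700 t46.6
```

View pics/w24.png

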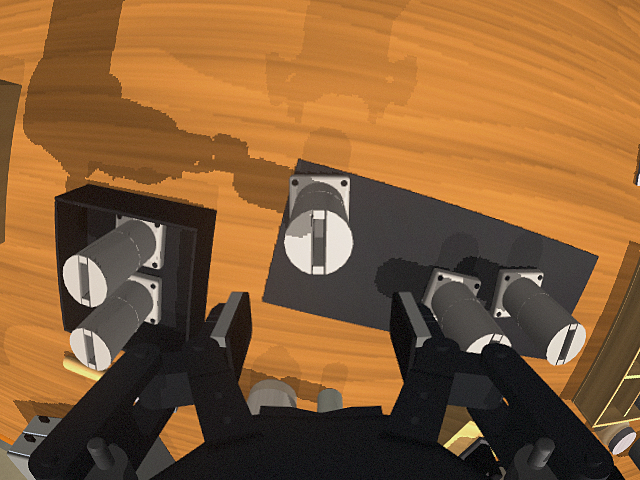

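```bash
python3 -m jog '[[0.06,-0.0013,-0.0012,-0.03,0],[0.06,0,0,-0.03,0],[0.06,0,0,-0.02,0],[0.06,0,0,-0.01,0],[0.06,0,0,0,0]]'; python3 -m jog '[[0.03,0,0,-0.001,0],[0.03,0,0,0,0],[0.03,0,0,0,0],[0.03,0,0,0,0]]'; python3 -c "
from h import *
avg(3)"
```

```text
clock: 47.15
ee_pos: [0.4248, -0.2154, 0.0772]
tool_rot: [[-0.987, -0.159, -0.002], [-0.159, 0.987, 0.0], [0.002, 0.001, -1.0]]
force: [0.5, -0.5, -0.7]
gripper_width: 0.703
clock: 47.55
ee_pos: [0.4263, -0.2161, 0.0783]
tool_rot: [[-0.987, -0.158, 0.002], [-0.158, 0.987, -0.0], [-0.002, -0.001, -1.0]]
force: [-0.7, -0.1, 6.1]
gripper_width: 0.474
avg [ 0.4263 -0.2161  0.0783] sd [0. 0. 0.] yaw 0.1590 F [-2.2  0.1  7.1] w0.478 t47.7
```

```bash
python3 -m jog '[[0.03,0,0,0.02,0],[0.03,0,0,0.04,0],[0.03,0,0,0.05,0],[0.03,0,0,0.05,0],[0.03,0.012,0.03,0.007,-0.03]]'; python3 -m jog '[[0.03,0.018,0.043,0,-0.05],[0.03,0.018,0.045,0,-0.05],[0.03,0.018,0.045,0,-0.04],[0.03,0.018,0.045,0,0],[0.03,0.018,0.045,0,0]]'; python3 -m jog '[[0.03,0.018,0.045,0,0],[0.03,0.018,0.045,0,0],[0.03,0.018,0.045,0,0],[0.03,0.018,0.045,0,0],[0.03,0.01,0.02,0,0]]'; python3 -m jog '[[0.03,0.006,0.013,0,0],[0.03,0,0,0,0],[0.03,0,0,0,0],[0.03,0,0,0,0]]'
python3 - <<'E'
from h import *
avg(4);im,P=snap("wrist","w25");np.save("P25.npy",P,allow_pickle=True)
E
```

```text
clock: 48.2
ee_pos: [0.4392, -0.1905, 0.2504]
tool_rot: [[-0.993, -0.121, 0.011], [-0.121, 0.993, -0.002], [-0.011, -0.004, -1.0]]
force: [1.4, 0.5, -0.8]
gripper_width: 0.476
clock: 48.7
ee_pos: [0.5277, 0.0394, 0.2446]
tool_rot: [[-1.0, 0.011, 0.001], [0.011, 1.0, 0.001], [-0.001, 0.001, -1.0]]
force: [0.4, -0.3, -1.1]
gripper_width: 0.472
clock: 49.2
ee_pos: [0.6091, 0.2438, 0.2438]
tool_rot: [[-1.0, 0.005, -0.0], [0.005, 1.0, 0.002], [0.0, 0.002, -1.0]]
force: [0.6, 0.1, -1.7]
gripper_width: 0.475
clock: 49.6
ee_pos: [0.6153, 0.2479, 0.2444]
tool_rot: [[-1.0, 0.014, 0.0], [0.014, 1.0, -0.001], [-0.0, -0.001, -1.0]]
force: [-0.5, -0.6, -0.7]
gripper_width: 0.476
avg [0.6154 0.2487 0.2444] sd [0.     0.0004 0.    ] yaw -0.0129 F [ 0.1  0.3 -0.8] w0.470 t49.8
```

View pics/w25.png

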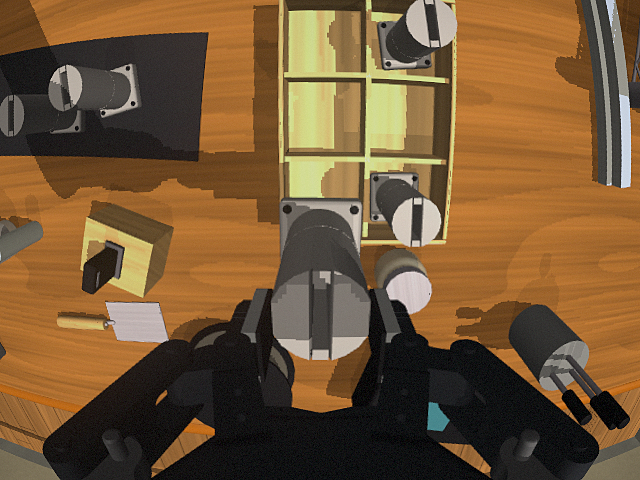

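Run:
```python
from h import *
im=cv2.imread("pics/w25.png");P=np.load("P25.npy",allow_pickle=True).item()
a=rect(im,"wrist",P,.40,.68,.19,.39,.065,.0005);b=rect(im,"wrist",P,.40,.68,.19,.39,.005,.0005)
for r in(a,b):
  for k in range(0,560,50): cv2.line(r,(k,0),(k,8),(255,0,0),1);cv2.line(r,(0,k),(8,k),(255,0,0),1)
cv2.imwrite("pics/crate2.png",np.hstack([a,b[:, :400]]))
```

```text
(no output)
```

View pics/crate2.png

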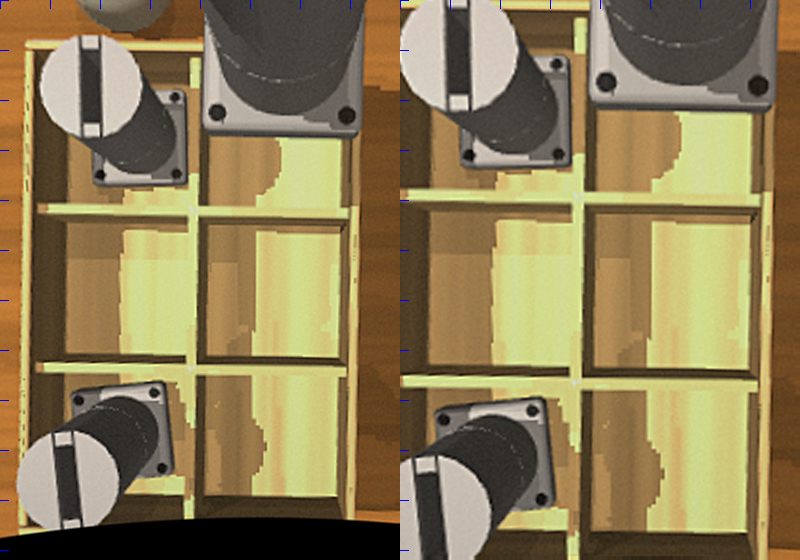

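```bash
python3 -m jog '[[0.03,0.0018,0.0035,-0.03,0],[0.03,0,0,-0.03,0],[0.03,0,0,-0.025,0],[0.03,0,0,-0.005,0],[0.03,0,0,0,0]]'; python3 -m jog '[[0.03,0,0,0,0],[0.03,0,0,0,0]]'
python3 - <<'E'
from h import *
avg(4);im,P=snap("wrist","w26");np.save("P26.npy",P,allow_pickle=True)
E
```

```text
clock: 50.35
ee_pos: [0.6168, 0.2536, 0.1536]
tool_rot: [[-1.0, 0.011, -0.001], [0.011, 1.0, -0.001], [0.001, -0.001, -1.0]]
force: [0.3, 0.8, -0.3]
gripper_width: 0.477
clock: 50.55
ee_pos: [0.6183, 0.2542, 0.1558]
tool_rot: [[-1.0, 0.011, 0.003], [0.011, 1.0, 0.001], [-0.003, 0.001, -1.0]]
force: [0.2, -0.5, -0.8]
gripper_width: 0.475
avg [0.6178 0.2542 0.1552] sd [0.0002 0.     0.0003] yaw -0.0108 F [-0.2 -0.1 -1. ] w0.472 t50.8
```

View pics/w26.png

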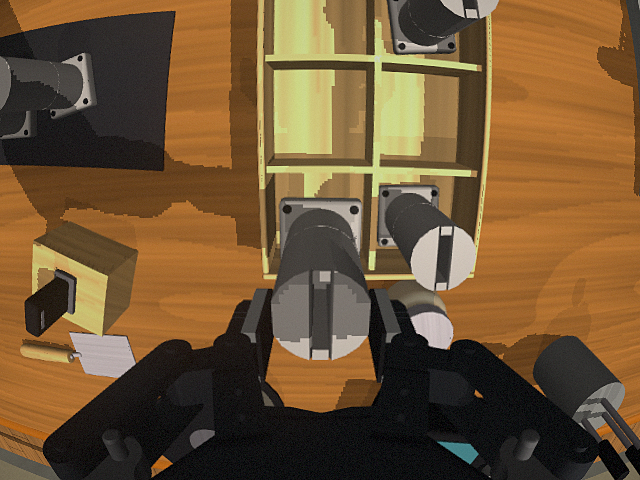

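```bash
python3 -m jog '[[0.03,-0.0005,-0.0012,-0.02,0],[0.03,0,0,-0.02,0],[0.03,0,0,-0.015,0],[0.03,0,0,-0.01,0],[0.03,0,0,0,0]]'; python3 -c "
from h import *
avg(2);snap('wrist','w27')";python3 -m jog '[[0.03,0,0,-0.004,0],[0.03,0,0,-0.002,0],[0.03,0,0,0,0]]'
```

```text
clock: 51.3
ee_pos: [0.6157, 0.2524, 0.0875]
tool_rot: [[-1.0, 0.011, -0.002], [0.011, 1.0, -0.001], [0.002, -0.001, -1.0]]
force: [0.1, 0.6, -0.5]
gripper_width: 0.481
avg [0.6168 0.2527 0.089 ] sd [0.0003 0.0001 0.0004] yaw -0.0109 F [ 0.1 -0.2 -1.3] w0.477 t51.4
clock: 51.75
ee_pos: [0.6165, 0.2527, 0.0829]
tool_rot: [[-1.0, 0.011, -0.0], [0.011, 1.0, 0.0], [0.0, -0.0, -1.0]]
force: [-0.2, -0.5, -0.3]
gripper_width: 0.476
```

View pics/w27.png

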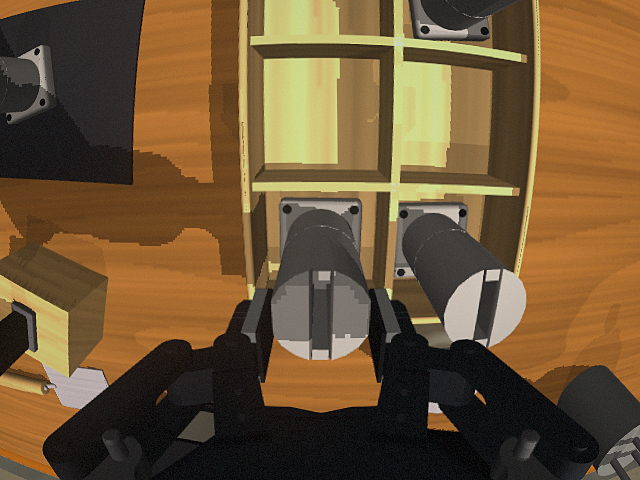

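```bash
python3 -m jog '[[0.03,0,0,-0.002,0],[0.03,0,0,0,0]]'; python3 -m jog '[[0.03,0,0,-0.001,0],[0.03,0,0,0,0]]'
```

```text
clock: 51.95
ee_pos: [0.6165, 0.2527, 0.0808]
tool_rot: [[-1.0, 0.011, -0.0], [0.011, 1.0, -0.0], [0.0, -0.0, -1.0]]
force: [-0.3, -0.3, -0.8]
gripper_width: 0.476
clock: 52.15
ee_pos: [0.617, 0.2527, 0.0804]
tool_rot: [[-1.0, 0.011, 0.001], [0.011, 1.0, 0.0], [-0.001, 0.0, -1.0]]
force: [-0.9, -0.3, 3.2]
gripper_width: 0.475
```

```bash
python3 -m jog '[[0.05,0,0,0,0],[0.056,0,0,0,0],[0.056,0,0,0,0],[0.056,0,0,0,0],[0.056,0,0,0.02,0]]'; python3 -m jog '[[0.056,0,0,0.04,0],[0.056,0,0,0.05,0],[0.056,-0.01,-0.03,0.05,-0.04],[0.056,-0.015,-0.045,0.02,-0.03],[0.056,-0.015,-0.045,0,0]]'; python3 -m jog '[[0.056,-0.015,-0.045,0,0],[0.056,0,-0.03,0,0],[0.056,0,0,0,0],[0.056,0,0,0,0],[0.056,0,0,0,0]]';python3 - <<'E'
from h import *
avg(3);im,P=snap("wrist","w28");np.save("P28.npy",P,allow_pickle=True)
E
```

```text
clock: 52.65
ee_pos: [0.6145, 0.2521, 0.0975]
tool_rot: [[-1.0, 0.01, -0.005], [0.01, 1.0, -0.002], [0.005, -0.002, -1.0]]
force: [-0.6, 0.2, 0.2]
gripper_width: 0.66
clock: 53.15
ee_pos: [0.5804, 0.1384, 0.2555]
tool_rot: [[-0.997, 0.08, 0.007], [0.08, 0.997, 0.003], [-0.006, 0.003, -1.0]]
force: [1.0, -1.1, 0.3]
gripper_width: 0.653
clock: 53.65
ee_pos: [0.5637, 0.0652, 0.2515]
tool_rot: [[-0.997, 0.079, -0.0], [0.079, 0.997, 0.001], [0.0, 0.001, -1.0]]
force: [0.1, 0.1, 0.1]
gripper_width: 0.66
avg [0.5637 0.0653 0.2514] sd [0.     0.0001 0.    ] yaw -0.0784 F [-0.3  0.8 -0.8] w0.658 t53.8
```

View pics/w28.png

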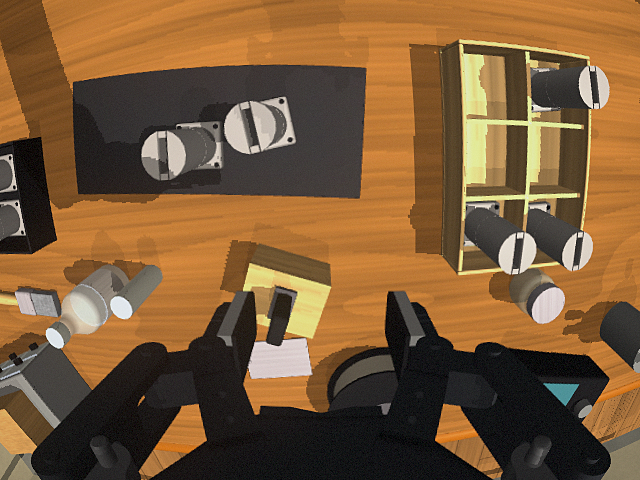

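```bash
python3 - <<'E'
from fitall import *
P=np.load("P28.npy",allow_pickle=True).item()
run("w28",P,[(250,126),(164,155)])
E
python3 -m jog '[[0.06,-0.026,-0.018,-0.01,0.07],[0.06,-0.026,-0.018,-0.02,0.07],[0.06,-0.0255,-0.0173,-0.03,0.07],[0.06,0,0,-0.02,0],[0.06,0,0,0,0]]'; python3 -m jog '[[0.06,0,0,0,0],[0.06,0,0,0,0],[0.06,0,0,0,0]]';  python3 - <<'E'
from h import *
avg(4);im,P=snap("wrist","w29");np.save("P29.npy",P,allow_pickle=True)
E
```

```text
0 [0.4865 0.013  0.1325] -169.2
1 [ 0.5004 -0.0671 -0.1176] -143.5
clock: 54.35
ee_pos: [0.4838, 0.0102, 0.1696]
tool_rot: [[-0.992, -0.129, -0.005], [-0.129, 0.992, -0.001], [0.005, -0.0, -1.0]]
force: [0.2, -0.1, 0.9]
gripper_width: 0.701
clock: 54.65
ee_pos: [0.4875, 0.0109, 0.1727]
tool_rot: [[-0.992, -0.13, 0.002], [-0.13, 0.992, 0.0], [-0.002, 0.0, -1.0]]
force: [-0.4, -0.8, -0.5]
gripper_width: 0.704
avg [0.4868 0.0107 0.1723] sd [0.0003 0.0001 0.0002] yaw 0.1296 F [-1.5 -0.2  0. ] w0.708 t54.9
```

View pics/w29.png

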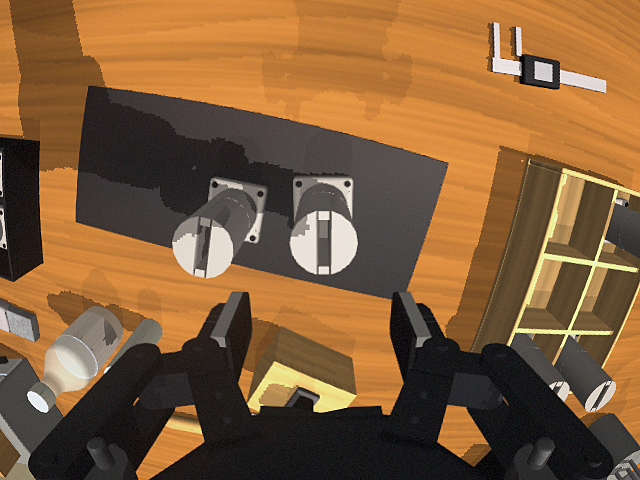

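```bash
python3 -m jog '[[0.06,-0.0005,0.0013,-0.03,0],[0.06,0,0,-0.03,0],[0.06,0,0,-0.02,0],[0.06,0,0,-0.014,0],[0.06,0,0,0,0]]'; python3 -m jog '[[0.03,0,0,0,0],[0.03,0,0,0,0],[0.03,0,0,0,0],[0.03,0,0,0,0]]'; python3 -c "
from h import *
avg(3)"
```

```text
clock: 55.4
ee_pos: [0.4842, 0.0115, 0.0761]
tool_rot: [[-0.992, -0.129, -0.004], [-0.129, 0.992, -0.001], [0.004, -0.0, -1.0]]
force: [0.4, -0.1, -0.0]
gripper_width: 0.704
clock: 55.8
ee_pos: [0.4864, 0.0118, 0.0788]
tool_rot: [[-0.992, -0.129, 0.002], [-0.129, 0.992, 0.001], [-0.002, 0.0, -1.0]]
force: [-1.2, 0.1, 6.6]
gripper_width: 0.479
avg [0.4864 0.0118 0.0787] sd [0. 0. 0.] yaw 0.1291 F [-1.6  0.1  7.1] w0.475 t56.0
```

```bash
python3 -m jog '[[0.03,0,0,0.02,0],[0.03,0,0,0.04,0],[0.03,0,0,0.05,0],[0.03,0,0,0.05,0],[0.03,0.005,0.03,0.006,-0.03]]'; python3 -m jog '[[0.03,0.009,0.043,0,-0.05],[0.03,0.009,0.045,0,-0.064],[0.03,0.009,0.045,0,0],[0.03,0.009,0.045,0,0],[0.03,0.0083,0.0335,0,0]]'; python3 -m jog '[[0.03,0,0,-0.03,0],[0.03,0,0,-0.03,0],[0.03,0,0,-0.02,0],[0.03,0,0,0,0],[0.03,0,0,0,0]]'
python3 - <<'E'
from h import *
avg(4);im,P=snap("wrist","w30");np.save("P30.npy",P,allow_pickle=True)
E
```

```text
clock: 56.45
ee_pos: [0.494, 0.038, 0.2503]
tool_rot: [[-0.996, -0.091, 0.011], [-0.091, 0.996, 0.002], [-0.011, 0.001, -1.0]]
force: [1.3, -0.0, -1.5]
gripper_width: 0.473
clock: 56.95
ee_pos: [0.5344, 0.2568, 0.2437]
tool_rot: [[-1.0, 0.012, -0.0], [0.012, 1.0, 0.001], [0.0, 0.001, -1.0]]
force: [0.0, -0.1, -1.7]
gripper_width: 0.475
clock: 57.45
ee_pos: [0.5351, 0.2531, 0.1642]
tool_rot: [[-1.0, 0.015, 0.0], [0.015, 1.0, -0.0], [-0.0, -0.0, -1.0]]
force: [0.3, 0.1, -0.7]
gripper_width: 0.477
avg [0.5359 0.2535 0.1652] sd [0.0001 0.0001 0.0001] yaw -0.0150 F [ 0.6  0.5 -1.4] w0.477 t57.6
```

View pics/w30.png

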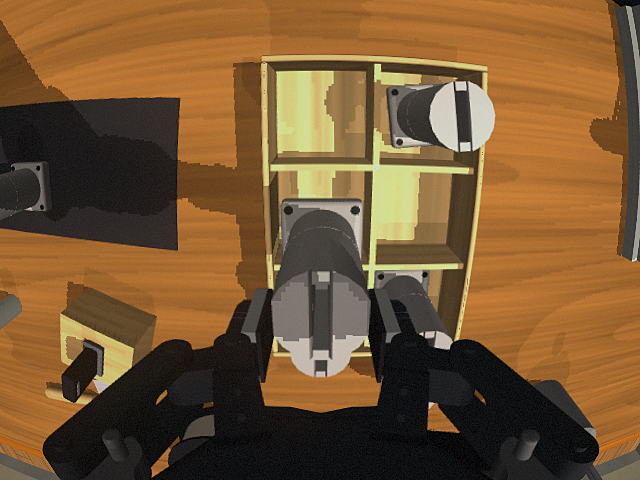

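```bash
python3 -m jog '[[0.03,0,0,-0.02,0],[0.03,0,0,-0.02,0],[0.03,0,0,-0.02,0],[0.03,0,0,-0.015,0],[0.03,0,0,0,0]]'; python3 -m jog '[[0.03,0,0,-0.004,0],[0.03,0,0,-0.003,0],[0.03,0,0,0,0]]'; python3 -m jog '[[0.03,0,0,-0.0015,0],[0.03,0,0,0,0],[0.03,0,0,0,0]]'
```

```text
clock: 58.2
ee_pos: [0.5337, 0.2527, 0.0871]
tool_rot: [[-1.0, 0.015, -0.003], [0.015, 1.0, -0.002], [0.003, -0.002, -1.0]]
force: [-0.6, -0.2, -1.0]
gripper_width: 0.474
clock: 58.5
ee_pos: [0.5352, 0.2533, 0.082]
tool_rot: [[-1.0, 0.015, 0.001], [0.015, 1.0, 0.0], [-0.001, 0.0, -1.0]]
force: [0.2, 0.3, -0.9]
gripper_width: 0.475
clock: 58.8
ee_pos: [0.5355, 0.2535, 0.0808]
tool_rot: [[-1.0, 0.015, 0.001], [0.015, 1.0, 0.001], [-0.001, 0.001, -1.0]]
force: [0.4, 0.2, 3.0]
gripper_width: 0.471
```

Hub 2 is on the cell floor. Releasing it and going for hub 3.

```bash
python3 -m jog '[[0.05,0,0,0,0],[0.056,0,0,0,0],[0.056,0,0,0,0],[0.056,0,0,0,0],[0.056,0,0,0.02,0]]'; python3 -m jog '[[0.056,0,0,0.04,0],[0.056,0,0,0.05,0],[0.056,0.005,-0.03,0.05,-0.03],[0.056,0.005,-0.045,0.02,-0.04],[0.056,0,-0.045,0,0]]'; python3 -m jog '[[0.056,0.01,-0.045,0,0],[0.056,0.01,-0.045,0,0],[0.056,0,-0.04,0,0],[0.056,0,0,0,0],[0.056,0,0,0,0]]';python3 - <<'E'
from h import *
avg(3);im,P=snap("wrist","w31");np.save("P31.npy",P,allow_pickle=True)
E
```

```text
clock: 59.3
ee_pos: [0.533, 0.2523, 0.098]
tool_rot: [[-1.0, 0.015, -0.004], [0.015, 1.0, -0.003], [0.004, -0.003, -1.0]]
force: [0.4, 0.0, -0.2]
gripper_width: 0.657
clock: 59.8
ee_pos: [0.5467, 0.1372, 0.2568]
tool_rot: [[-0.996, 0.084, 0.007], [0.084, 0.996, 0.003], [-0.007, 0.003, -1.0]]
force: [1.0, -0.5, -0.1]
gripper_width: 0.657
clock: 60.3
ee_pos: [0.5641, 0.0064, 0.2529]
tool_rot: [[-0.996, 0.087, -0.0], [0.087, 0.996, 0.0], [0.0, 0.0, -1.0]]
force: [-0.6, 0.8, 0.3]
gripper_width: 0.657
avg [0.5641 0.0088 0.2527] sd [0.     0.0005 0.    ] yaw -0.0834 F [ 0.2 -0.   0.3] w0.657 t60.5
```

View pics/w31.png

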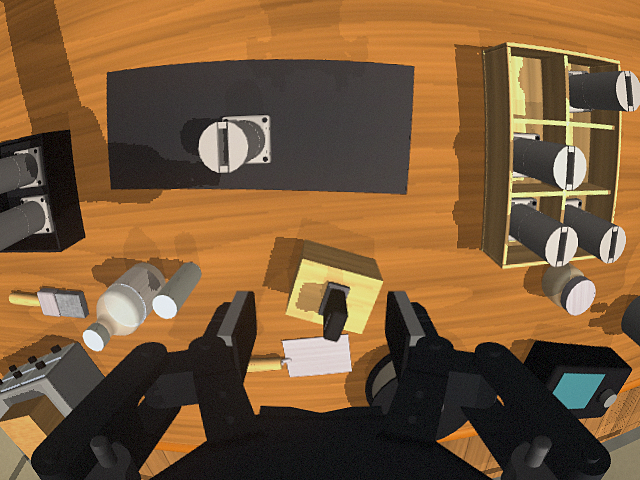

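```bash
python3 - <<'E'
from fitall import *
P=np.load("P31.npy",allow_pickle=True).item()
run("w31",P,[(223,146)])
E
python3 -m jog '[[0.06,-0.022,-0.026,-0.01,0],[0.06,-0.022,-0.026,-0.02,0],[0.06,-0.02,-0.025,-0.03,0],[0.06,0,0,-0.02,0],[0.06,0,0,0,0]]'; python3 -m jog '[[0.06,0,0,0,0],[0.06,0,0,0,0],[0.06,0,0,0,0]]';  python3 - <<'E'
from h import *
avg(4);im,P=snap("wrist","w32");np.save("P32.npy",P,allow_pickle=True)
E
```

```text
0 [ 0.5005 -0.0674 -0.0869] -182.1
clock: 61.0
ee_pos: [0.498, -0.0688, 0.1708]
tool_rot: [[-0.996, 0.084, -0.005], [0.084, 0.996, 0.0], [0.005, -0.0, -1.0]]
force: [0.7, -0.6, 0.1]
gripper_width: 0.699
clock: 61.3
ee_pos: [0.5015, -0.0687, 0.1739]
tool_rot: [[-0.997, 0.083, 0.002], [0.083, 0.997, 0.0], [-0.002, 0.0, -1.0]]
force: [-0.4, -0.5, 0.6]
gripper_width: 0.702
avg [ 0.5009 -0.0691  0.1735] sd [0.0002 0.0001 0.0002] yaw -0.0840 F [0.1 0.7 1. ] w0.702 t61.5
```

View pics/w32.png

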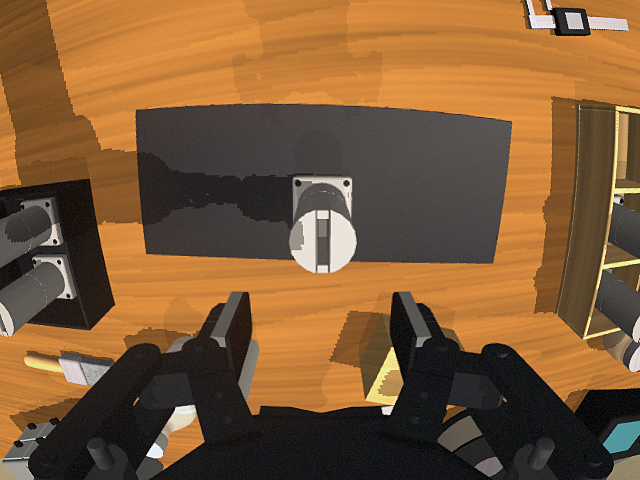

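```bash
python3 -m jog '[[0.06,-0.0005,0.0008,-0.03,0],[0.06,0,0,-0.03,0],[0.06,0,0,-0.02,0],[0.06,0,0,-0.015,0],[0.06,0,0,0,0]]'; python3 -m jog '[[0.03,0,0,0,0],[0.03,0,0,0,0],[0.03,0,0,0,0],[0.03,0,0,0,0]]'; python3 -c "
from h import *
avg(3)"
```

```text
clock: 62.05
ee_pos: [0.4982, -0.0686, 0.0762]
tool_rot: [[-0.996, 0.085, -0.004], [0.085, 0.996, -0.0], [0.004, -0.001, -1.0]]
force: [-1.2, 0.0, -0.4]
gripper_width: 0.706
clock: 62.45
ee_pos: [0.5005, -0.0686, 0.079]
tool_rot: [[-0.996, 0.085, 0.002], [0.085, 0.996, 0.0], [-0.002, 0.001, -1.0]]
force: [-0.8, 1.5, 6.5]
gripper_width: 0.471
avg [ 0.5005 -0.0686  0.079 ] sd [0. 0. 0.] yaw -0.0848 F [-1.7  0.3  7.7] w0.474 t62.6
```

```bash
python3 -m jog '[[0.03,0,0,0.02,0],[0.03,0,0,0.04,0],[0.03,0,0,0.05,0],[0.03,0,0,0.05,0],[0.03,-0.003,0.03,0.006,0.02]]'; python3 -m jog '[[0.03,-0.007,0.045,0,0.03],[0.03,-0.007,0.045,0,0.02],[0.03,-0.007,0.045,0,0],[0.03,-0.007,0.045,0,0],[0.03,-0.007,0.045,0,0]]'; python3 -m jog '[[0.03,-0.0085,0.045,0,0],[0.03,0,0.023,0,0],[0.03,0,0,-0.03,0],[0.03,0,0,-0.03,0],[0.03,0,0,-0.02,0]]'; python3 -m jog '[[0.03,0,0,0,0],[0.03,0,0,0,0],[0.03,0,0,0,0]]'
python3 - <<'E'
from h import *
avg(4);im,P=snap("wrist","w33");np.save("P33.npy",P,allow_pickle=True)
E
```

```text
clock: 63.1
ee_pos: [0.5004, -0.0428, 0.2505]
tool_rot: [[-0.997, 0.072, 0.012], [0.072, 0.997, -0.0], [-0.012, 0.001, -1.0]]
force: [1.1, 1.0, -1.0]
gripper_width: 0.472
clock: 63.6
ee_pos: [0.461, 0.1879, 0.2442]
tool_rot: [[-1.0, 0.015, 0.001], [0.015, 1.0, 0.001], [-0.001, 0.001, -1.0]]
force: [1.3, 0.6, -0.6]
gripper_width: 0.475
clock: 64.1
ee_pos: [0.4522, 0.2539, 0.1622]
tool_rot: [[-1.0, 0.014, -0.001], [0.014, 1.0, -0.001], [0.001, -0.001, -1.0]]
force: [-0.8, -0.3, -1.6]
gripper_width: 0.473
clock: 64.4
ee_pos: [0.4541, 0.2548, 0.1654]
tool_rot: [[-1.0, 0.015, 0.002], [0.015, 1.0, 0.002], [-0.002, 0.002, -1.0]]
force: [0.4, -0.9, -1.2]
gripper_width: 0.469
avg [0.4539 0.2548 0.1651] sd [0.0002 0.0001 0.0002] yaw -0.0149 F [-0.7  0.9 -1.7] w0.473 t64.6
```

View pics/w33.png

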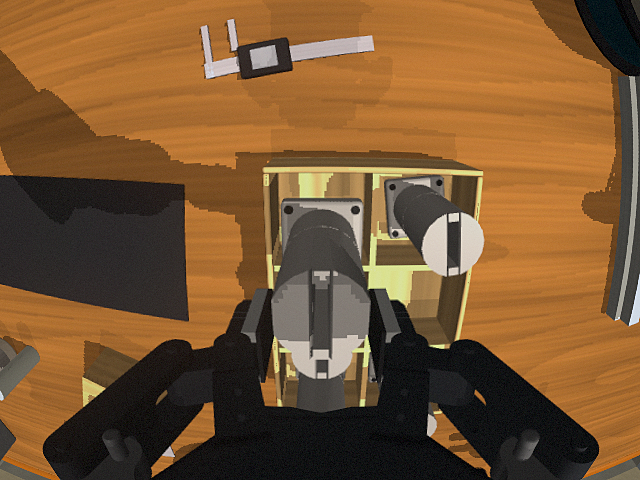

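```bash
python3 -m jog '[[0.03,0,-0.0003,-0.02,0],[0.03,0,0,-0.02,0],[0.03,0,0,-0.02,0],[0.03,0,0,-0.015,0],[0.03,0,0,0,0]]'; python3 -m jog '[[0.03,0,0,-0.004,0],[0.03,0,0,-0.003,0],[0.03,0,0,0,0]]'; python3 -m jog '[[0.03,0,0,-0.0015,0],[0.03,0,0,0,0],[0.03,0,0,0,0]]'
```

```text
clock: 65.15
ee_pos: [0.452, 0.2532, 0.0874]
tool_rot: [[-1.0, 0.015, -0.003], [0.015, 1.0, -0.002], [0.003, -0.002, -1.0]]
force: [0.1, 0.2, -1.4]
gripper_width: 0.473
clock: 65.45
ee_pos: [0.4534, 0.2542, 0.0822]
tool_rot: [[-1.0, 0.015, 0.0], [0.015, 1.0, 0.0], [-0.0, 0.0, -1.0]]
force: [-0.1, 0.3, -1.4]
gripper_width: 0.473
clock: 65.75
ee_pos: [0.4538, 0.2545, 0.081]
tool_rot: [[-1.0, 0.015, 0.001], [0.015, 1.0, 0.001], [-0.001, 0.001, -1.0]]
force: [0.3, -0.2, 4.1]
gripper_width: 0.471
```

```bash
python3 -m jog '[[0.05,0,0,0,0],[0.056,0,0,0,0],[0.056,0,0,0,0],[0.056,0,0,0,0],[0.056,0,0,0.02,0]]'; python3 -m jog '[[0.056,0,0,0.04,0],[0.056,0,0,0.05,0],[0.056,0.02,-0.02,0.05,0],[0.056,0.03,-0.035,0.03,0],[0.056,0.03,-0.035,0.02,0]]'; python3 -m jog '[[0.056,0.02,-0.03,0,0],[0.056,0,0,0,0],[0.056,0,0,0,0],[0.056,0,0,0,0]]';python3 - <<'E'
from h import *
avg(3);snap("wrist","w34");snap("top","top2");snap("scene","scene2")
E
```

```text
clock: 66.25
ee_pos: [0.4515, 0.2529, 0.0986]
tool_rot: [[-1.0, 0.015, -0.004], [0.015, 1.0, -0.003], [0.004, -0.003, -1.0]]
force: [0.6, -0.0, -0.9]
gripper_width: 0.649
clock: 66.75
ee_pos: [0.5287, 0.1703, 0.2839]
tool_rot: [[-1.0, 0.012, 0.003], [0.012, 1.0, 0.002], [-0.003, 0.002, -1.0]]
force: [1.5, -0.2, -1.0]
gripper_width: 0.657
clock: 67.15
ee_pos: [0.5469, 0.1412, 0.2805]
tool_rot: [[-1.0, 0.013, -0.001], [0.013, 1.0, 0.0], [0.001, 0.0, -1.0]]
force: [-0.4, -0.8, -0.4]
gripper_width: 0.653
avg [0.5469 0.1414 0.2807] sd [0.0001 0.0001 0.0001] yaw -0.0124 F [ 0.7  0.6 -0.3] w0.654 t67.3
```

View pics/w34.png

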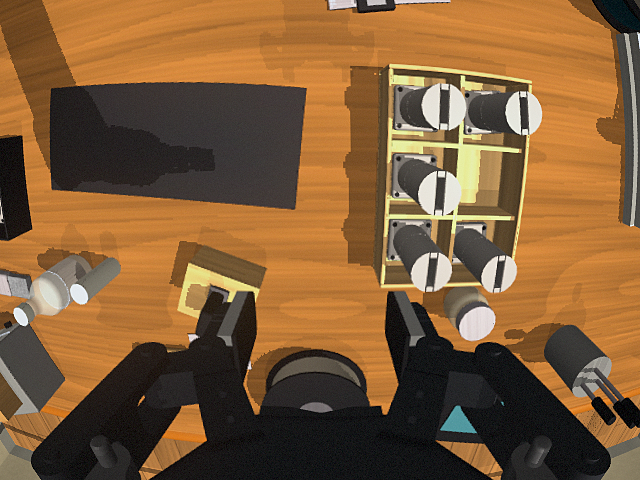

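View pics/scene2.png

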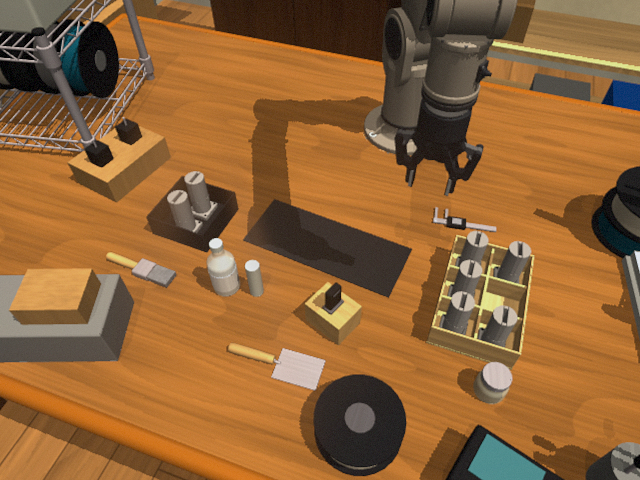

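View pics/top2.png

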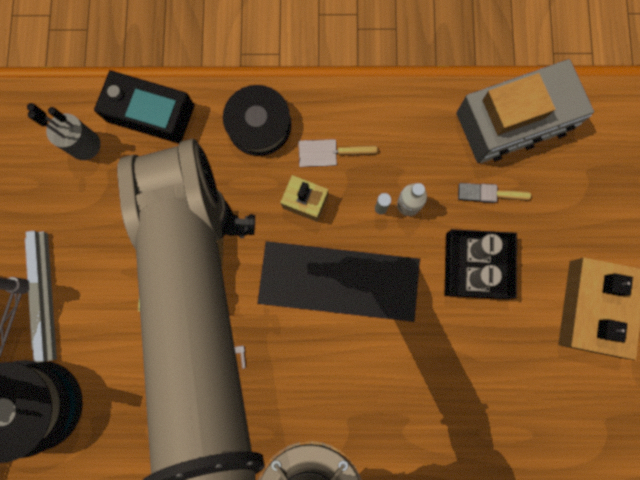

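The scene view shows five hubs upright in separate crate cells (column ~440–530, rows 240–325) and two in the bin near (188,205). The blade hangs in its block at (333,297), and the bystanders are where they were. The robot touches nothing, so I'm handing in.

```bash
python3 -c "
from plant import env
print(env.close_job())"
```

```text
the job is handed in; nothing more can be done
None
```

The job is done and handed in, at about 67 s of the 210 s allowed.

**Slot tests, in order from hub 1:**
- **Jammed:** hubs 1 and 4 stopped the blade about 24 mm deep, at about 14 to 16 N, and are now in the scrap bin.
- **Good:** hubs 2, 3 and 5 took the blade fully home, collar on the hub, and now stand in three separate empty crate cells. The highest force on any hub was about 22 N, against the 60 N limit.

Hub 5 was knocked about 50 mm aside after its test. I found it again in the wrist camera picture before packing it.

**Last checks:**
- **Crate and bin:** the final pictures show all five crate hubs upright, one to a cell, and both scrap hubs standing in the bin.
- **Blade:** it hangs upright in its block.
- **Bystanders and packed hubs:** all look unmoved.
- **Robot:** the gripper is clear of everything.
- **Measurement mismatch:** my camera measurements of the crate and bin came out about 2% smaller than their stated sizes. It caused no trouble placing the hubs, and no check failed.

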